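Weigh the sample pot that stands behind the warm bottles

ROBOT

A 6-joint arm with a two-finger parallel gripper is mounted at the origin on the work surface. World frame = base frame: x ahead of the robot, y to its left, z up, the work surface at z = 0. Lengths are in mm, angles in rad, forces in N, time in s.
With the tool pointing down it reaches from about 275 to 750 mm from the base axis. Payload 10.2 kg.
Tool frame: the origin (TCP) lies on the front face of the gripper's body, between the roots of the fingers; the fingertips stand 73 mm ahead of it and the grasp point (between the pads) lies 54 mm ahead of it; z points along the fingers, y is the direction in which the jaws open and shut (so a half turn about z gives the same grasp; the last joint's range is limited). The gripper opens to 85 mm and grips with 20 to 120 N. Pads are 22 mm wide; open, the fingers measure 114 mm over their backs; the gripper's body (76 mm by 85 mm) begins 54 mm behind the grasp point. The pads swing forward as they close: fully open they stand 13 mm farther back than shut.
Start: joints at [-1.399, 0.313, 1.498, -0, 1.331, -0.223], TCP at [201.915, -484.625, 303.894] pointing down, gripper open.
Joint ranges: [-2.94, 2.94], [-0.97, 2.17], [0.19, 2.56], [-1.23, 4.37], [0.02, 3.11], [-2.88, 2.88]. Speed limits (rad/s): [2.39, 2.39, 3.01, 3.14, 3.14, 3.14].

INTERFACE

Orientations are given as a unit quaternion [w, x, y, z].
In Python, from rig import ctrl gives the robot as it stands.
- The arm moves only by the tool move_arm, never from a script. Its argument "series" is a list of rows, each a list of 3 entries, a list of its own where there are three numbers: the shift along the tool's x, y, z in mm, then the turn about the tool's z in degrees, then the opening, from 0 (shut) to 1 (fully open). In form: [[[tx, ty, tz], yaw, grip], ...]. A call has 1 to 10 rows; each row is the pose to reach, as a shift and turn from the pose commanded when the call began, along the tool's axes at that moment; what a row does not reach only later rows make up. A row lasts 1/8 s, in which the tool goes at most 62.5 mm and 10.7 degrees, less where a joint would pass 70% of its speed; a pose out of reach is approached as far as the arm can. A call with a gripper value outside its range is refused whole. The fingers move at their own pace and stop on an object; "force" is the grip in N (left out, the last holds). Time passes only in rows, so rows that repeat a pose let the fingers close. It gives the time, the measured TCP pose, the force and the opening at its end, in the units of the state.
- ctrl.sense(): the state, without advancing time (a new reading comes with each control period).
- ctrl.capture(name): name is "scene" or "top" or "wrist"; returns (picture, depth): 420x560x3 uint8, red, green, blue; 420x560 float32, mm along the optical axis (not along the pixel's ray), 0 where there is no reading.
- ctrl.camera_model(name): a dict with "fov_y" (degrees; the focal length in pixels is half the picture's height over the tangent of half this angle, whatever the lens; pixels are square), "cx", "cy" (the principal point, pixels), "rvec" (rotation vector, rad) and "tvec" (3), from world to camera coordinates, as OpenCV has them. Camera axes: x right, y down, z forward; pixel columns grow to the right and rows downward; lengths in mm; the calibration is good to about 2 mm. A picture is of the moment at which its call begins: read the wrist's pose just before it. camera_model takes no time and is no camera call; for the wrist camera it gives the pose at the moment of the call.
- ctrl.finish_job(): hands the job in, once; it reports no verdict.
The state is a dict: "time_s": time; "joints": joint angles; "dq": joint speeds; "tau": joint torques, N m; "eef_pos": TCP position; "ee_rot": TCP orientation; "force": force on the tool from outside, world axes, zero at the start; "wrist_torque": the same for the moment, N m; "grip_width": opening from 0.0 (shut) to 1.0 (fully open).
Only numpy, scipy, OpenCV 4.12 (cv2) and the standard library are available. Lean on these libraries where they do the work, as an engineer would, in place of code of your own. Each camera call takes 0.05 s, during which the arm holds its last target.

TASK

The small sample pot on the warming plate is hemmed in by the round bottle, the jar and the square flask. First move all three, standing, into the steel tray and let go of them, then set the pot upright in the middle of the balance pan, and only then stand each of the three back on the warming plate exactly where it stood at the start. Set each thing down gently, without dropping it, keep them upright, and leave the two little vials standing where they are.

Things in the scene. Friction and masses are not known exactly. Their poses are not given: they have to be found in the camera images.
- warmer: Warming plate: white flat unit 190 (x) x 220 (y) x 45 mm high with a bare aluminium top, fixed to the table. Origin: centre of its underside; its top is at z = 45 mm; its -x side is the front with the dark panel. Three thin dark circles on the top (66 mm across) outline the standing places: at (-45, 0), (15, 60) and (15, -60) mm in its frame; each of bottle, jar and flask stands in one of them (which one varies), and the pot stands between them near (15, 0).
- tray: Open shallow steel tray, 270 (x) x 140 (y) mm, rim 18 mm high, walls and floor 4 mm thick, fixed to the table. Origin: centre of its underside; its inner floor is at z = 4 mm. One little vial stands in it near its +y long side; the rest is empty.
- balance: Small grey laboratory balance, 180 (x) x 170 (y) x 46 mm, with a round steel pan of 110 mm diameter on top and a dark display strip near its -x side, fixed to the table. Origin: centre of its underside. The pan's top is 56 mm above it. The pan does not move.
- pan (a point): Centre of the top surface of the balance's pan, 15 mm towards +x from the balance's middle.
- bottle: Round clear bottle with narrow white screw cap: body 48 mm diameter and 98 mm high, cap 32 mm diameter up to 128 mm; 0.15 to 0.31 kg. Origin: centre of its underside, z up.
- jar: Wide glass jar with a white lid as wide as the jar: glass 58 mm diameter up to 73 mm, lid 60 mm diameter from 73 to 95 mm; 0.17 to 0.34 kg. Origin: centre of its underside, z up.
- flask: Square clear flask 46 x 46 mm and 98 mm high with flat sides square to its x and y axes and a round white cap 34 mm diameter up to 116 mm; 0.14 to 0.28 kg. Origin: centre of its underside, z up.
- pot: Small low sample pot: white, body 44 mm diameter, lid 46 mm diameter from 21 to 31 mm height; 0.06 kg. Only about 3 to 16 mm separate it from the three tall containers around it. Origin: centre of its underside, z up.
- vial_warm: Little vial with white cap, 24 mm diameter, 40 mm high, standing on the +x side of the warming plate. To be left alone. Origin: centre of its underside.
- vial_tray: Little vial with white cap, 24 mm diameter, 40 mm high, standing in the steel tray near its +y long side, anywhere along it. To be left alone. Origin: centre of its underside.
Not all that is in view belongs to the job. What is shaped like the balance but red is not meant. Leave any orange look-alike of the bottle alone.

How it is judged:
By the outcome, as a careful person would: the job done as asked, in the order asked, and still so for the second after the job is handed in, with the robot touching nothing.
It also fails if it takes over 150 s, if anything falls off the work surface, if the arm or the gripper's body presses on something with over 40 N, if the wrist force passes 120 N, or if a joint passes its speed limit or range.

## Working session

There is one attempt and no reset: what is moved stays moved. The work goes in short steps, Python scripts to look and compute and a tool call to move; the robot and the scene stay as the last step left them, time stands still between calls to the robot, and variables do not carry over. Pictures are saved under pics/ and viewed, and the job is handed in when it is done.

Besides the shell and the picture viewer there is one more tool, called after ">>>" in YAML: its name, and indented under it one key for each argument. move_arm: Moves the arm, as the interface text tells. Its arguments: {"type":"object","properties":{"series":{"type":"array","items":{"type":"array"}},"force":{"type":"number"}},"required":["series"]}

```bash
ls; mkdir -p pics
python3 - <<'E'
from rig import ctrl
import cv2
print(ctrl.sense())
for n in ("scene","top","wrist"):
    p,d=ctrl.capture(n); cv2.imwrite(f"pics/{n}0.png",p[:,:,::-1])
    import numpy as np; np.save(f"pics/{n}0_d.npy",d)
    print(n,ctrl.camera_model(n))
E
```

```text
pics
{'time_s': 0.0, 'joints': array([-1.39942499e+00,  3.13492455e-01,  1.49843119e+00, -1.38768854e-05,
        1.33100547e+00, -2.23407523e-01]), 'dq': array([ 0.00012844,  0.00040041, -0.00100215, -0.00290492, -0.00071511,
        0.0012608 ]), 'tau': array([-7.92557375e-05, -4.12270653e+01, -2.59744138e+01, -1.49511106e-04,
        4.14623937e-03,  1.40126204e-05]), 'eef_pos': array([ 201.87180699, -484.46252805,  303.31550801]), 'ee_rot': array([-6.68180207e-04,  9.80581334e-01,  1.96111703e-01,  1.06476006e-05]), 'force': array([-0.5722423 , -0.17406201,  0.09644555]), 'wrist_torque': array([-0.01866931, -0.00125865,  0.02293078]), 'grip_width': 0.9967501654384505}
scene {'fov_y': 46.67235991029744, 'cx': 268.8134486545381, 'cy': 212.8423660753461, 'rvec': array([ 1.9382459 ,  1.11346936, -0.59358637]), 'tvec': array([-273.26231385, -177.17167886, 1508.30150041])}
top {'fov_y': 42.36965304649404, 'cx': 277.67188025188244, 'cy': 206.00925721610972, 'rvec': array([ 2.13679275, -2.15467198,  0.15485839]), 'tvec': array([  34.80245165,  501.90983273, 1349.69409968])}
wrist {'fov_y': 59.84188717665725, 'cx': 276.1824399422142, 'cy': 206.7333908105911, 'rvec': array([-2.3931746 ,  1.59358229,  0.24821046]), 'tvec': array([-526.06075975,  -40.47325273,  380.6013612 ])}
```

View pics/scene0.png

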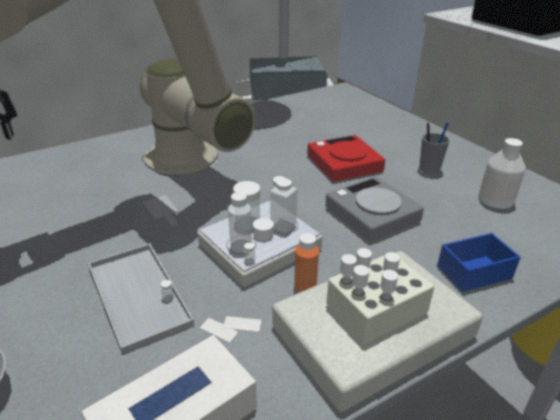

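View pics/top0.png

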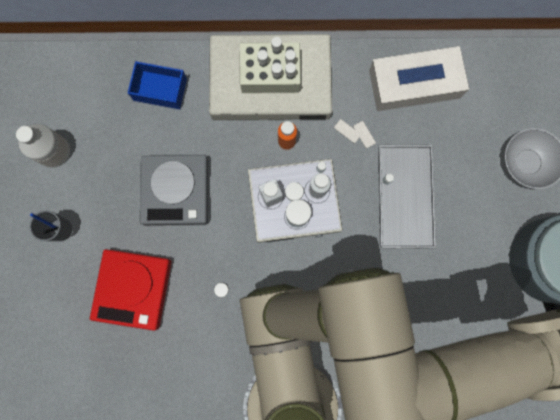

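View pics/wrist0.png

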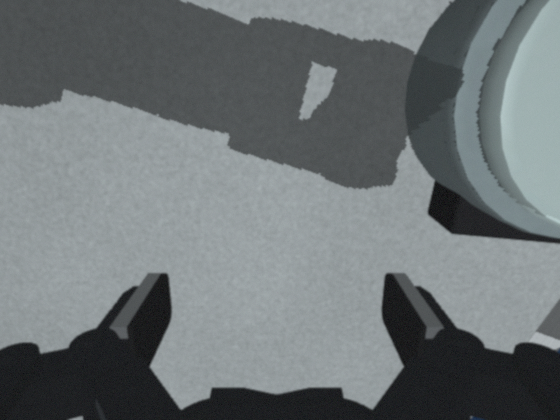

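```bash
cat > h.py <<'E'
import numpy as np, cv2
from rig import ctrl
from scipy.spatial.transform import Rotation as R
def cam(n):
    m=ctrl.camera_model(n); Rm=cv2.Rodrigues(np.array(m['rvec']))[0]
    return m,Rm,np.array(m['tvec']),210/np.tan(np.radians(m['fov_y']/2))
def ray(n,u,v,z,c=None):
    m,Rm,t,f=c or cam(n)
    d=Rm.T@np.array([(u-m['cx'])/f,(v-m['cy'])/f,1]); o=-Rm.T@t
    return o+d*(z-o[2])/d[2]
def cloud(n,d,c=None):
    m,Rm,t,f=c or cam(n)
    v,u=np.mgrid[:420,:560]
    P=np.stack([(u-m['cx'])/f*d,(v-m['cy'])/f*d,d],-1)
    W=(P-t)@Rm
    W[d<=0]=np.nan
    return W
def proj(n,p,c=None):
    m,Rm,t,f=c or cam(n)
    q=Rm@np.array(p,float)+t
    return q[0]/q[2]*f+m['cx'],q[1]/q[2]*f+m['cy']
def crop(p,x0,y0,x1,y1,s,name):
    im=cv2.resize(p[y0:y1,x0:x1,::-1].copy(),None,fx=s,fy=s,interpolation=cv2.INTER_CUBIC)
    cv2.imwrite('pics/'+name,im)
def pose():
    s=ctrl.sense(); q=s['ee_rot']; r=R.from_quat([q[1],q[2],q[3],q[0]])
    return np.array(s['eef_pos']),r,s
def go(x,y,z,yawdir=None):
    """tool shift to TCP x,y,z; yawdir: wanted world angle (deg) of tool y axis mod 180"""
    p,r,s=pose(); print('TCP',p.round(1),'yang',round(yang(r),2),'grip',round(s['grip_width'],3),'F',s['force'].round(1),'t',round(s['time_s'],2),'q6',round(s['joints'][5],2))
    print('shift',r.inv().apply(np.array([x,y,z])-p).round(1))
    if yawdir is not None:
        dy=-(yawdir-yang(r)); dy=(dy+90)%180-90; print('yaw',round(dy,1))
def yang(r):
    a=r.as_matrix()[:,1]; return np.degrees(np.arctan2(a[1],a[0]))
E
python3 - <<'E'
from h import *
p=cv2.imread('pics/top0.png')[:,:,::-1]; d=np.load('pics/top0_d.npy')
crop(p,235,150,355,250,6,'topcrop.png'); crop(p,370,135,445,255,5,'traycrop.png')
W=cloud('top',d)
def m(zlo,zhi,x0,y0,x1,y1):
    s=W[y0:y1,x0:x1].reshape(-1,3); s=s[(s[:,2]>zlo)&(s[:,2]<zhi)]
    return s
print('table',np.nanmedian(W[120:140,330:370,2]))
for n,u,v in [('jar',298,213),('bottle',322,182),('flask',268,187),('pot',294,191),('vw',321,166),('vt',389,179),('pan',172,182)]:
    print(n,W[v,u].round(1))
E
```

```text
table 0.409740738284679
jar [470.  -17.3 139.8]
bottle [537.2 -72.4 175.4]
flask [529.7  52.9 157.9]
pot [534.2 -10.5  74.3]
vw [596.1 -78.7  80.2]
vt [ 568.5 -255.1   44.5]
pan [563.3 298.5  55.6]
```

View pics/topcrop.png

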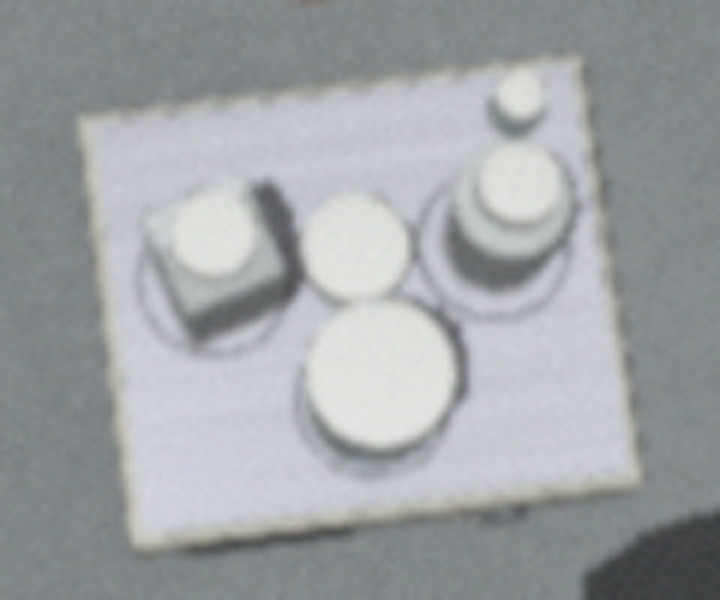

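View pics/traycrop.png

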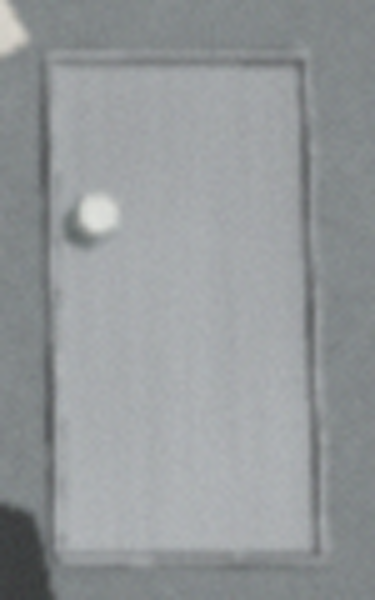

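Run:
```python
from h import *
def tc(pts,z,ox,oy,s):
    return np.array([ray('top',ox+(u+.5)/s-.5,oy+(v+.5)/s-.5,z)[:2] for u,v in pts])
wc=tc([(80,118),(580,58),(640,482),(135,545)],45,235,150,6)
print('warm corners',wc.round(1).tolist(),'ctr',wc.mean(0).round(1))
ang=lambda v:np.degrees(np.arctan2(v[1],v[0]))
print('y-axis dirs',ang(wc[0]-wc[1]),ang(wc[3]-wc[2]),'x',ang(wc[0]-wc[3]),ang(wc[1]-wc[2]), [np.linalg.norm(wc[i]-wc[i-1]).round(1) for i in range(4)])
for n,u,v,z in [('jar',381,373,140),('bottle cap',520,183,173),('flask cap',215,232,161),('pot',356,247,76),('vw',519,98,85)]:
    print(n,tc([(u,v)],z,235,150,6).round(1))
tr=tc([(47,57),(305,55),(322,555),(53,558)],18,370,135,5)
print('tray',tr.round(1).tolist(),tr.mean(0).round(1)); print('vt',tc([(98,214)],44,370,135,5).round(1))
fl=tc([(148,232),(248,185),(278,262),(190,325)],45+98,235,150,6);print('flask sh',fl.round(1).tolist(),fl.mean(0))
for i in range(4): print(ang(fl[i]-fl[i-1]))
# depth-based fits
d=np.load('pics/top0_d.npy');W=cloud('top',d)
def blob(zlo,zhi,c,r):
    s=W.reshape(-1,3); k=(s[:,2]>zlo)&(s[:,2]<zhi)&(np.hypot(s[:,0]-c[0],s[:,1]-c[1])<r); s=s[k]
    (e,ee,a)=cv2.minAreaRect(s[:,:2].astype(np.float32)) ; print(len(s),s.mean(0).round(1),np.array(e).round(1),np.array(ee).round(1),round(a,1))
blob(132,150,(470,-17),60);blob(167,180,(537,-72),50);blob(153,168,(530,53),50);blob(70,82,(534,-10),35);blob(53,60,(563,298),80);blob(40,49,(568,-255),20)
p,r,s=pose();m,Rm,t,f=cam('wrist')
print('cam in tool',r.inv().apply(-Rm.T@t-p),'\n',(r.inv().as_matrix()@Rm.T).round(3)); print(yang(r))
```

```text
warm corners [[597.0, 106.2], [621.4, -108.3], [438.6, -129.5], [413.8, 83.2]] ctr [517.7 -12.1]
y-axis dirs 96.49990404355526 96.6466745730309 x 7.168300815538388 6.5946778279214175 [np.float64(184.6), np.float64(215.9), np.float64(184.1), np.float64(214.1)]
jar [[473.  -17.5]]
bottle cap [[542.2 -71. ]]
flask cap [[526.1  47.2]]
pot [[534.5 -10.2]]
vw [[595.2 -78.5]]
tray [[662.4, -237.6], [662.3, -373.6], [398.9, -369.4], [398.5, -231.4]] [ 530.5 -303. ]
vt [[ 572.8 -255.8]]
flask sh [[529.6, 73.9], [548.1, 34.3], [517.1, 22.7], [492.2, 57.5]] [521.75132786  47.08424818]
23.738333013815176
-64.91897415623005
-159.49975774972788
125.48182421515787
508 [472.7 -16.2 139.6] [483.6 -12. ] [83.8 58.4] 23.2
139 [540.6 -70.3 172.2] [541.5 -70.5] [28.3 31.8] 88.4
164 [523.3  48.3 160.2] [523.5  48.2] [31.8 32.1] 48.4
251 [533.2  -9.3  75.5] [533.   -9.1] [42.4 43.8] 88.7
1058 [561.  299.2  56. ] [562.5 291.4] [142.9 128.3] 23.9
41 [ 572.  -255.    43.8] [ 571.9 -255.2] [16.7 18.5] 75.5
cam in tool [ 77.33712351   1.29932226 -71.11562844] 
 [[ 0.001 -0.953 -0.303]
 [ 1.     0.001  0.001]
 [-0.    -0.303  0.953]]
-67.37670349756513
```

Run:
```python
from h import *
go(530,-12,330,-83.3)
```

```text
TCP [ 201.9 -484.5  303.5] yang -67.38 grip 1.0 F [0.4 0.3 0.3] t 0.15 q6 -0.22
shift [ 484.6 -309.9  -26.1]
yaw 15.9
```

>>> move_arm:
  series:
    - [[48, -31, -3], 4, 1]
    - [[97, -62, -5], 8, 1]
    - [[145, -93, -8], 12, 1]
    - [[194, -124, -10], 16, 1]
    - [[242, -155, -13], 16, 1]
    - [[291, -186, -16], 16, 1]
    - [[339, -217, -18], 16, 1]
    - [[388, -248, -21], 16, 1]
    - [[436, -279, -23], 16, 1]
    - [[484.6, -310, -26], 16, 1]

```text
time_s: 1.4
eef_pos: [530.8, -10.3, 329.8]
ee_rot: [0.0, 0.998, 0.058, -0.0]
force: [0.6, -0.7, 0.6]
grip_width: 1.002
```

>>> move_arm:
  series:
    - [[0, 0, 0], 0, 1]
    - [[0, 0, 0], 0, 1]
    - [[0, 0, 0], 0, 1]
    - [[0, 0, 0], 0, 1]

```text
time_s: 1.9
eef_pos: [529.7, -12.9, 330.0]
ee_rot: [0.0, 0.998, 0.057, 0.0]
force: [-0.6, -0.2, 1.1]
grip_width: 1.001
```

Run:
```python
from h import *
go(530,-12,330,-83.3)
c=cam('wrist');p,d=ctrl.capture('wrist');np.save('pics/w1d.npy',d);import pickle;pickle.dump(c,open('pics/w1c.pkl','wb'))
crop(p,0,0,560,420,1.4,'w1.png'); np.save('pics/w1.npy',p)
```

```text
TCP [529.7 -12.9 330. ] yang -83.47 grip 1.001 F [-0.6 -0.2  1.1] t 1.9 q6 1.21
shift [ 0.4 -0.9  0. ]
yaw -0.2
```

View pics/w1.png

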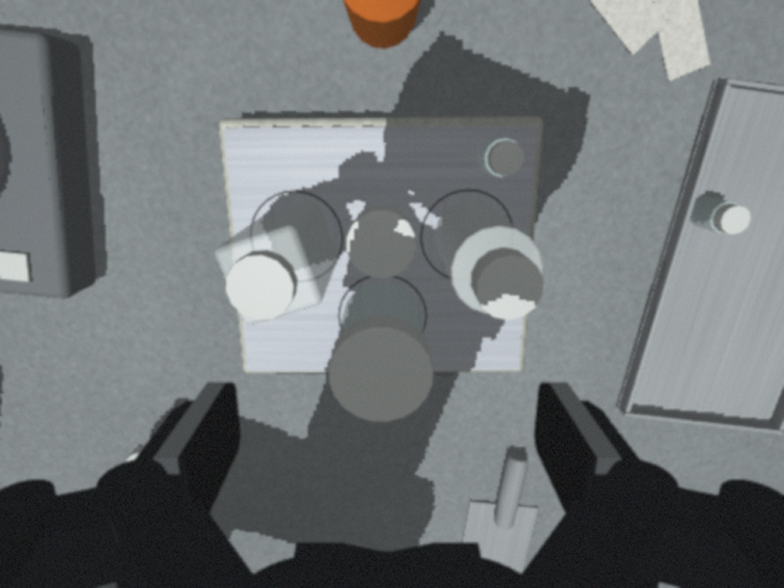

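Run:
```python
from h import *
p=np.load('pics/w1.npy')
crop(p,145,125,255,240,5,'w1f.png');crop(p,305,125,405,235,5,'w1b.png');crop(p,225,140,325,310,3.5,'w1j.png')
```

```text
(no output)
```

View pics/w1f.png

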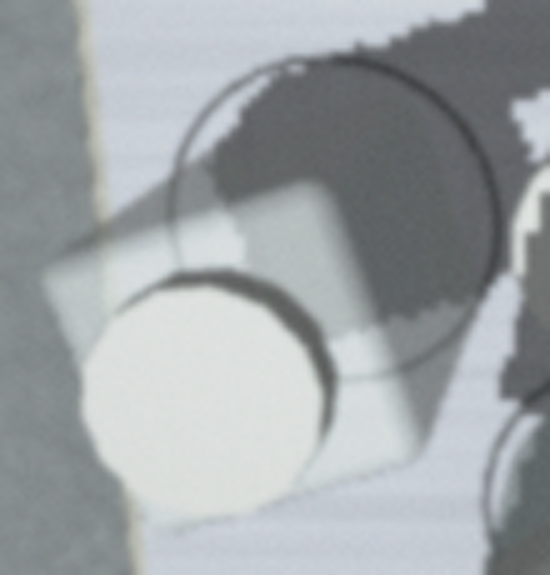

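View pics/w1b.png

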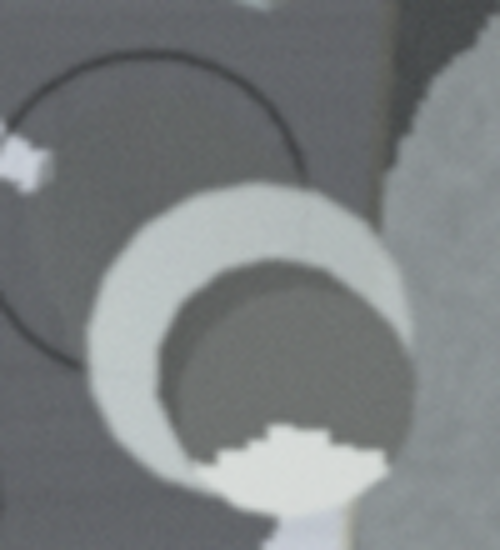

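View pics/w1j.png

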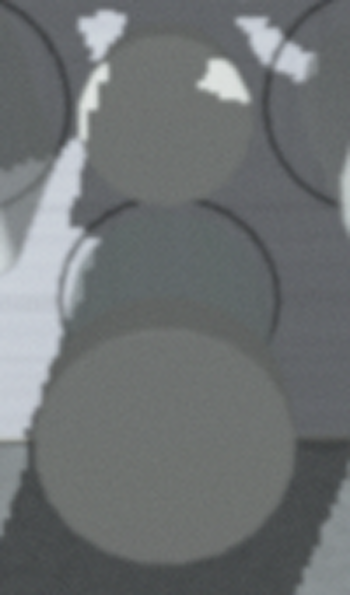

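Run:
```python
from h import *
import pickle;c=pickle.load(open('pics/w1c.pkl','rb'))
def P(u,v,ox,oy,s,z): return ray('wrist',ox+(u+.5)/s-.5,oy+(v+.5)/s-.5,z,c)[:2]
print('flaskcap',P(203,395,145,125,5,161)); print('bottle',P(296,400,305,125,5,173),'shoulder',P(250,345,305,125,5,143))
print('jar',P(166,445,225,140,3.5,140),'pot',P(167,120,225,140,3.5,76))
f=np.array([P(u,v,145,125,5,143) for u,v in [(45,275),(320,185),(420,460),(170,530)]])
print(f.round(1).tolist(),f.mean(0)); e=[np.degrees(np.arctan2(*(f[i]-f[i-1])[::-1]))%90 for i in range(4)];print(e,[np.linalg.norm(f[i]-f[i-1]) for i in range(4)])
print('circles: flask',P(335,217,145,125,5,45))
print('vt',ray('wrist',734/1.4,218/1.4,44,c))
q=[ray('wrist',u/1.4,v/1.4,45,c)[:2] for u,v in [(221,122),(542,119),(522,371),(245,372)]];print(np.round(q,1).tolist(),np.mean(q,0))
d=np.load('pics/w1d.npy');W=cloud('wrist',d,c).reshape(-1,3)
for n,zl,zh,cc,r in [('jar',135,145,(473,-17),45),('bot',168,178,(541,-70),40),('fl',156,166,(524,48),40),('pot',72,80,(534,-10),35)]:
    s=W[(W[:,2]>zl)&(W[:,2]<zh)&(np.hypot(W[:,0]-cc[0],W[:,1]-cc[1])<r)]; print(n,len(s),s.mean(0).round(1),((s.max(0)+s.min(0))/2).round(1),(s.max(0)-s.min(0)).round(1))
```

```text
flaskcap [526.23088453  48.25095932]
bottle [542.97630422 -70.64861861] shoulder [542.11231703 -70.94810362]
jar [474.53550488 -17.52590677] pot [534.99126226 -10.37018456]
[[535.8, 75.7], [553.5, 36.9], [513.7, 19.6], [498.1, 56.4]] [525.29290746  47.15601509]
[np.float64(27.206255884486335), np.float64(24.558131197666114), np.float64(23.49626625126939), np.float64(22.904697342089605)] [np.float64(42.3449866484321), np.float64(42.69475657641297), np.float64(43.459929732225504), np.float64(39.94956662597814)]
circles: flask [527.18084973  49.60713554]
vt [ 574.47217016 -255.06223429   44.        ]
[[597.5, 103.8], [623.8, -107.1], [440.9, -129.8], [415.6, 82.3]] [519.47007786 -12.70661404]
jar 4115 [475.9 -17.3 141. ] [474.  -17.4 139.3] [60.  59.2  8.5]
bot 1841 [543.8 -69.9 174. ] [543.2 -70.5 172.2] [31.4 31.8  8.5]
fl 1871 [526.5  47.4 161.9] [525.8  47.7 160.2] [33.8 33.1  8.3]
pot 2019 [534.7  -9.9  77. ] [528.7  -4.1  76. ] [58.4 57.5  7.6]
```

Run:
```python
from h import *
go(542.5,-70.7,178,-83.5)
```

```text
TCP [529.8 -12.8 330. ] yang -83.45 grip 0.998 F [ 0.9 -0.7 -0.5] t 1.95 q6 1.21
shift [  6.   58.9 152. ]
yaw 0.0
```

>>> move_arm:
  series:
    - [[3, 30, 10], 0, 1]
    - [[6, 58.9, 20], 0, 1]
    - [[6, 58.9, 50], 0, 1]
    - [[6, 58.9, 90], 0, 1]
    - [[6, 58.9, 125], 0, 1]
    - [[6, 58.9, 142], 0, 1]
    - [[6, 58.9, 152], 0, 1]
    - [[6, 58.9, 152], 0, 1]
    - [[6, 58.9, 152], 0, 1]

```text
time_s: 3.08
eef_pos: [543.0, -70.1, 178.8]
ee_rot: [0.0, 0.998, 0.058, 0.001]
force: [0.4, 0.1, -0.1]
grip_width: 0.998
```

Run:
```python
from h import *
go(542.5,-70.7,178,-83.5)
p,d=ctrl.capture('wrist');crop(p,0,0,560,420,1.4,'w2.png')
p,d=ctrl.capture('scene');crop(p,160,140,360,300,4,'s2.png')
```

```text
TCP [543.  -70.1 178.8] yang -83.38 grip 0.998 F [ 0.4  0.1 -0.1] t 3.08 q6 1.11
shift [-0.6  0.6  0.8]
yaw 0.1
```

View pics/w2.png

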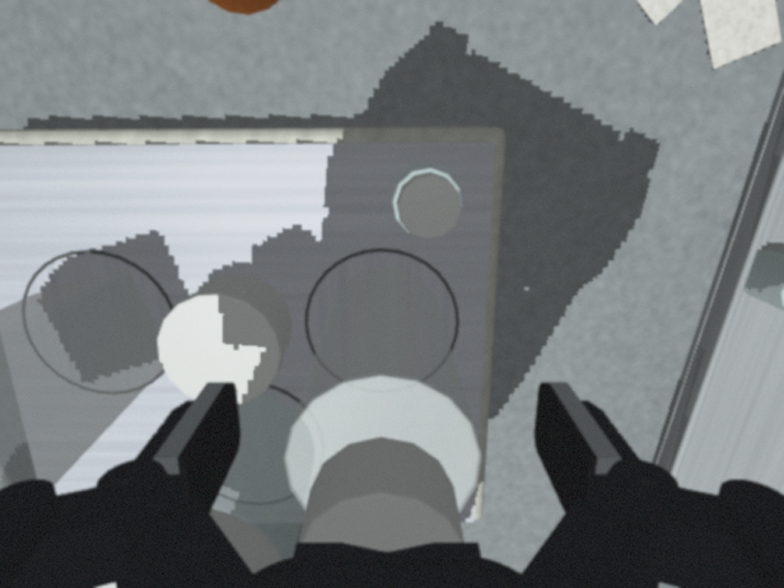

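View pics/s2.png

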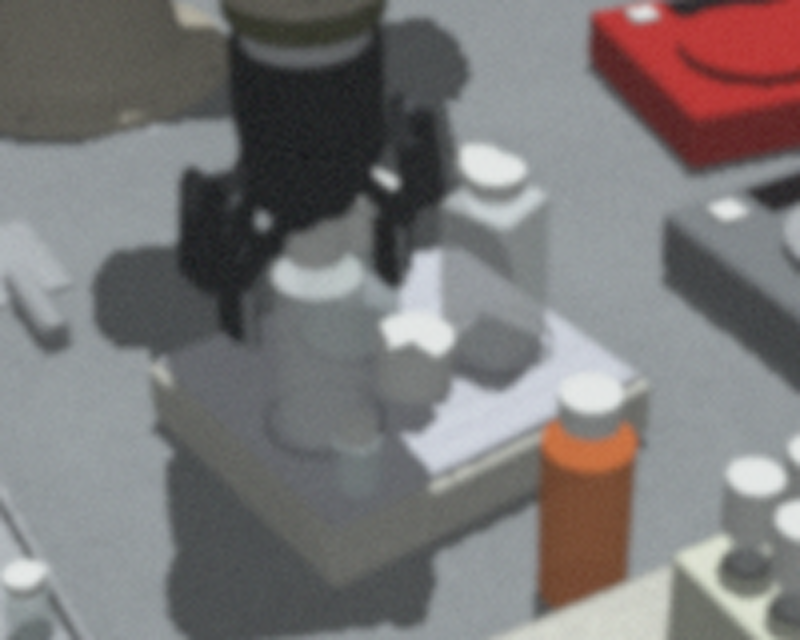

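>>> move_arm:
  series:
    - [[0, 0, 0], 0, 0.7]
    - [[0, 0, 0], 0, 0.6]
    - [[0, 0, 0], 0, 0.5]
    - [[0, 0, 0], 0, 0.4]
    - [[0, 0, 0], 0, 0.3]
    - [[0, 0, 0], 0, 0.3]
    - [[0, 0, 0], 0, 0.3]
  force: 40

```text
time_s: 4.05
eef_pos: [542.8, -69.8, 178.2]
ee_rot: [0.0, 0.998, 0.058, 0.0]
force: [-2.0, 2.0, 4.9]
grip_width: 0.548
```

Run:
```python
from h import *
go(620,-315,138,-83.5)
```

```text
TCP [542.8 -69.8 178.2] yang -83.38 grip 0.548 F [-2.   2.   4.9] t 4.05 q6 1.11
shift [ 48.4 252.4  40.2]
yaw 0.1
```

>>> move_arm:
  series:
    - [[0, 0, -5], 0, 0.3]
    - [[0, 0, -20], 0, 0.3]
    - [[0, 0, -40], 0, 0.3]
    - [[0, 0, -55], 0, 0.3]
    - [[0, 10, -60], 0, 0.3]
    - [[5, 35, -60], 0, 0.3]
    - [[13, 70, -60], 0, 0.3]
    - [[21, 110, -60], 0, 0.3]
    - [[29, 150, -60], 0, 0.3]
    - [[37, 190, -60], 0, 0.3]

```text
time_s: 5.3
eef_pos: [601.4, -257.5, 236.7]
ee_rot: [-0.0, 0.998, 0.057, -0.001]
force: [1.2, -0.3, -2.6]
grip_width: 0.553
```

>>> move_arm:
  series:
    - [[6, 32, 0], 0, 0.3]
    - [[10, 52, 0], 0, 0.3]
    - [[11.5, 62, 5], 0, 0.3]
    - [[11.5, 62.4, 30], 0, 0.3]
    - [[11.5, 62.4, 55], 0, 0.3]
    - [[11.5, 62.4, 75], 0, 0.3]
    - [[11.5, 62.4, 85], 0, 0.3]
    - [[11.5, 62.4, 90], 0, 0.3]
    - [[11.5, 62.4, 90], 0, 0.3]

```text
time_s: 6.42
eef_pos: [620.1, -315.1, 148.1]
ee_rot: [0.0, 0.998, 0.058, 0.0]
force: [-0.8, 0.3, -1.3]
grip_width: 0.555
```

Run:
```python
from h import *
go(620,-315,137.2,-83.5)
p,d=ctrl.capture('scene');crop(p,60,140,260,360,3,'s3.png')
```

```text
TCP [ 620.1 -315.1  148.1] yang -83.38 grip 0.555 F [-0.8  0.3 -1.3] t 6.42 q6 0.82
shift [-0.1 -0.2 10.9]
yaw 0.1
```

View pics/s3.png

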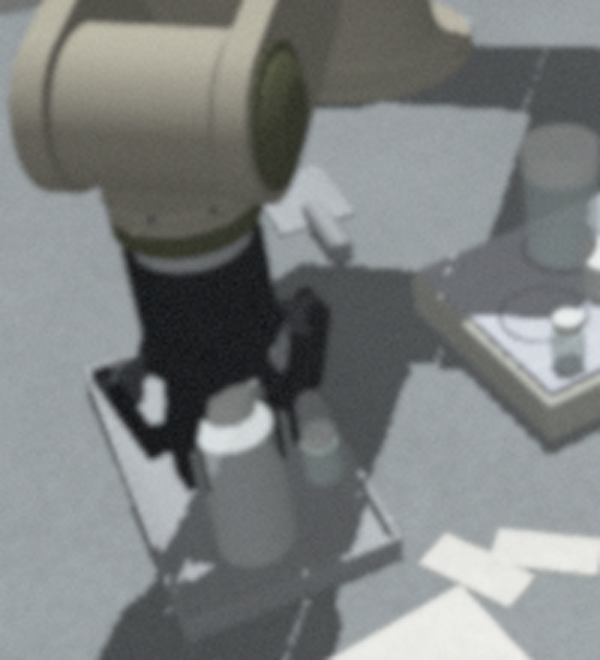

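>>> move_arm:
  series:
    - [[0, 0, 4], 0, 0.3]
    - [[0, 0, 8], 0, 0.3]
    - [[0, 0, 9.5], 0, 0.3]
    - [[0, 0, 10], 0, 0.3]
    - [[0, 0, 10.4], 0, 0.3]
    - [[0, 0, 10.8], 0, 0.3]
    - [[0, 0, 10.8], 0, 0.3]

```text
time_s: 7.35
eef_pos: [620.1, -315.1, 137.3]
ee_rot: [0.0, 0.998, 0.058, 0.0]
force: [0.4, 0.7, -0.5]
grip_width: 0.552
```

Run:
```python
from h import *
go(620,-315,137.2,-83.5)
```

```text
TCP [ 620.1 -315.1  137.3] yang -83.38 grip 0.552 F [ 0.4  0.7 -0.5] t 7.35 q6 0.82
shift [-0.1 -0.1  0.1]
yaw 0.1
```

>>> move_arm:
  series:
    - [[0, 0, 0.3], 0, 0.3]
    - [[0, 0, 0.6], 0, 0.3]
    - [[0, 0, 0.6], 0, 0.3]
    - [[0, 0, 0.6], 0, 0.3]

```text
time_s: 7.85
eef_pos: [620.2, -315.0, 137.3]
ee_rot: [0.0, 0.998, 0.058, 0.0]
force: [-1.5, 2.6, 5.7]
grip_width: 0.551
```

>>> move_arm:
  series:
    - [[0, 0, 0], 0, 0.58]
    - [[0, 0, 0], 0, 0.65]
    - [[0, 0, 0], 0, 0.8]
    - [[0, 0, 0], 0, 1]
    - [[0, 0, 0], 0, 1]
    - [[0, 0, -10], 0, 1]
    - [[0, 0, -35], 0, 1]
    - [[0, 0, -80], 0, 1]
    - [[0, 0, -120], 0, 1]
    - [[0, 0, -120], 0, 1]

```text
time_s: 9.1
eef_pos: [620.7, -315.4, 261.2]
ee_rot: [0.002, 0.998, 0.058, 0.003]
force: [0.1, 0.0, -0.2]
grip_width: 1.005
```

Run:
```python
from h import *
p,d=ctrl.capture('scene');crop(p,60,140,360,360,2.6,'s4.png')
go(526,47.8,250,-66)
```

```text
TCP [ 620.2 -315.1  258.4] yang -83.37 grip 1.002 F [ 0.2  0.1 -1.2] t 9.15 q6 0.82
shift [ -51.7 -371.4    7.5]
yaw -17.4
```

View pics/s4.png

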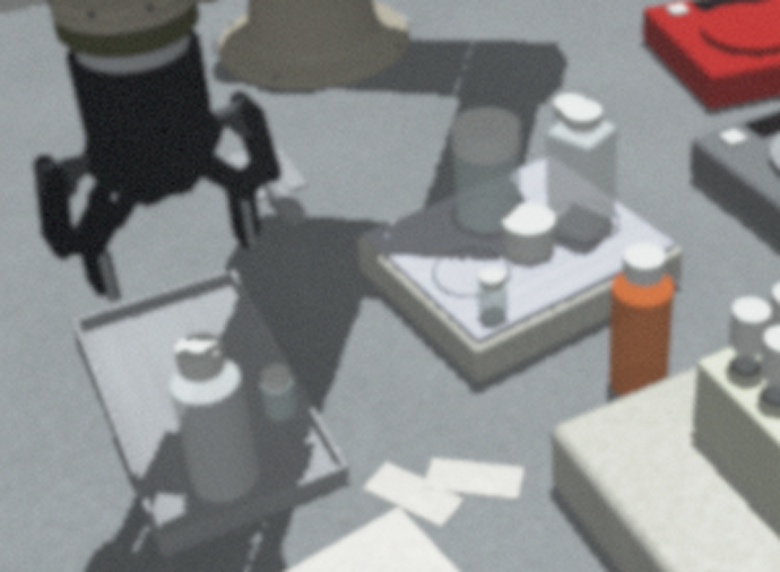

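>>> move_arm:
  series:
    - [[-5, -35, 0], -2, 1]
    - [[-12, -85, 0], -5, 1]
    - [[-20, -140, 0], -9, 1]
    - [[-28, -200, 0], -13, 1]
    - [[-36, -255, 2], -17.4, 1]
    - [[-44, -310, 4], -17.4, 1]
    - [[-49, -350, 6], -17.4, 1]
    - [[-51.7, -371.4, 7.5], -17.4, 1]
    - [[-51.7, -371.4, 7.5], -17.4, 1]
    - [[-51.7, -371.4, 7.5], -17.4, 1]

```text
time_s: 10.4
eef_pos: [525.9, 47.3, 248.6]
ee_rot: [-0.0, 0.978, 0.208, -0.0]
force: [-0.2, -0.3, 0.1]
grip_width: 0.998
```

Run:
```python
from h import *
go(526,47.8,174,-66)
import pickle
c=cam('wrist');p,d=ctrl.capture('wrist');crop(p,0,0,560,420,1.4,'w5.png');pickle.dump((p,c),open('pics/w5.pkl','wb'))
```

```text
TCP [525.9  47.3 248.6] yang -66.0 grip 0.998 F [-0.2 -0.3  0.1] t 10.4 q6 1.02
shift [ 0.4 -0.4 74.6]
yaw -0.0
```

View pics/w5.png

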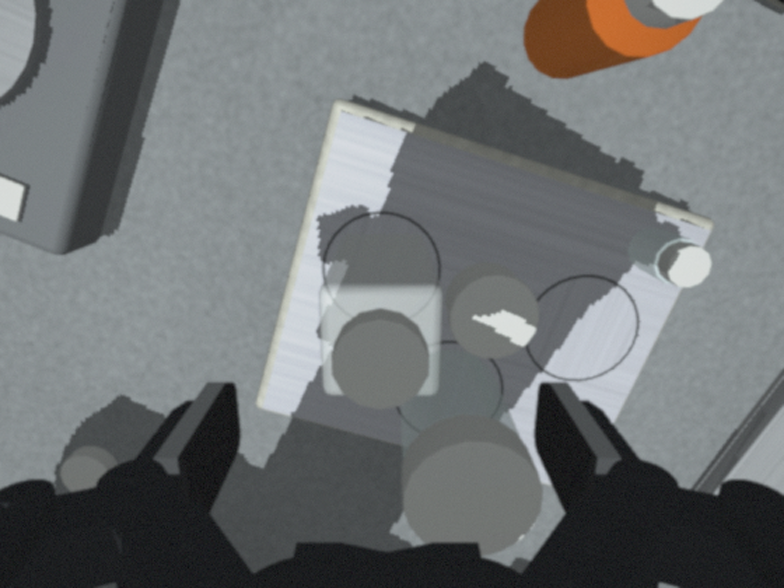

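Run:
```python
from h import *
import pickle
p,c=pickle.load(open('pics/w5.pkl','rb'));crop(p,222,190,322,296,6,'w5c.png')
```

```text
(no output)
```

View pics/w5c.png

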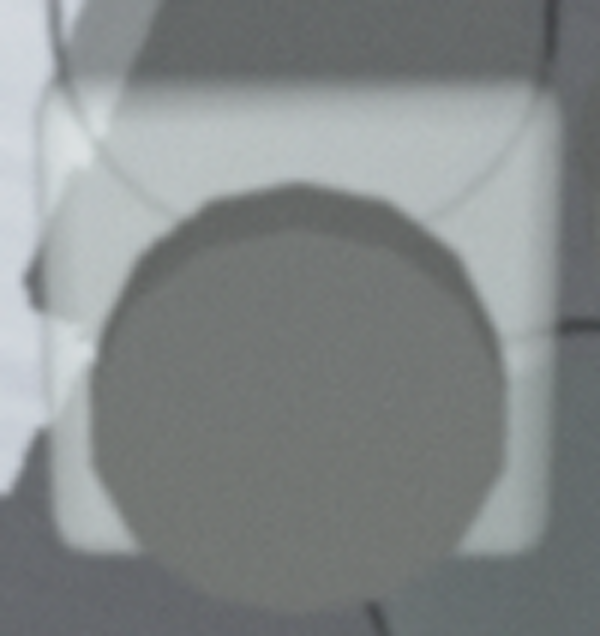

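Run:
```python
from h import *
import pickle
p,c=pickle.load(open('pics/w5.pkl','rb'))
print(ray('wrist',222+300/6,190+420/6,161,c))
print([ray('wrist',222+u/6,190+v/6,143,c).round(1) for u,v in [(40,85),(560,83),(548,553),(60,553)]])
```

```text
[525.60647571  47.87491818 161.        ]
[array([537. ,  77.2, 143. ]), array([555.1,  37.1, 143. ]), array([514.5,  18.6, 143. ]), array([496.5,  59. , 143. ])]
```

>>> move_arm:
  series:
    - [[0, 0, 10], 0, 1]
    - [[0.3, -0.4, 30], 0, 1]
    - [[0.3, -0.4, 52], 0, 1]
    - [[0.3, -0.4, 66], 0, 1]
    - [[0.3, -0.4, 73], 0, 1]
    - [[0.3, -0.4, 74.5], 0, 1]
    - [[0.3, -0.4, 74.5], 0, 1]
    - [[0.3, -0.4, 74.5], 0, 0.75]
    - [[0.3, -0.4, 74.5], 0, 0.65]
    - [[0.3, -0.4, 74.5], 0, 0.55]

```text
time_s: 11.7
eef_pos: [526.0, 48.5, 174.7]
ee_rot: [-0.0, 0.978, 0.208, 0.0]
force: [-0.7, 1.1, 0.7]
grip_width: 0.551
```

>>> move_arm:
  series:
    - [[0, 0, 0], 0, 0.45]
    - [[0, 0, 0], 0, 0.35]
    - [[0, 0, 0], 0, 0.3]
    - [[0, 0, 0], 0, 0.3]

```text
time_s: 12.2
eef_pos: [526.0, 48.6, 174.7]
ee_rot: [-0.0, 0.978, 0.208, 0.0]
force: [-2.4, 2.2, 5.3]
grip_width: 0.533
```

Run:
```python
from h import *
go(530,-315,133.5,-66)
```

```text
TCP [526.   48.6 174.7] yang -65.98 grip 0.533 F [-2.4  2.2  5.3] t 12.2 q6 1.02
shift [-144.3  333.7   41.1]
yaw 0.0
```

>>> move_arm:
  series:
    - [[0, 0, -5], 0, 0.3]
    - [[0, 0, -20], 0, 0.3]
    - [[0, 0, -42], 0, 0.3]
    - [[0, 0, -60], 0, 0.3]
    - [[-4, 9, -65], 0, 0.3]
    - [[-15, 35, -65], 0, 0.3]
    - [[-32, 75, -65], 0, 0.3]
    - [[-52, 120, -65], 0, 0.3]
    - [[-72, 167, -65], 0, 0.3]
    - [[-92, 214, -65], 0, 0.3]

```text
time_s: 13.45
eef_pos: [528.5, -186.8, 239.2]
ee_rot: [-0.0, 0.978, 0.208, -0.0]
force: [0.4, 1.0, -3.1]
grip_width: 0.535
```

>>> move_arm:
  series:
    - [[-20, 47, 0], 0, 0.3]
    - [[-37, 85, 0], 0, 0.3]
    - [[-48, 110, 0], 0, 0.3]
    - [[-52, 119, 5], 0, 0.3]
    - [[-52.3, 119.7, 30], 0, 0.3]
    - [[-52.3, 119.7, 60], 0, 0.3]
    - [[-52.3, 119.7, 85], 0, 0.3]
    - [[-52.3, 119.7, 95], 0, 0.3]
    - [[-52.3, 119.7, 98], 0, 0.3]
    - [[-52.3, 119.7, 98], 0, 0.3]

```text
time_s: 14.7
eef_pos: [530.3, -315.2, 142.2]
ee_rot: [0.0, 0.978, 0.208, 0.0]
force: [-0.3, -0.6, -1.9]
grip_width: 0.536
```

Run:
```python
from h import *
go(530,-315,133.7,-66)
```

```text
TCP [ 530.3 -315.2  142.2] yang -65.97 grip 0.536 F [-0.3 -0.6 -1.9] t 14.7 q6 0.43
shift [-0.2 -0.3  8.5]
yaw 0.0
```

>>> move_arm:
  series:
    - [[0, 0, 3], 0, 0.3]
    - [[0, 0, 6], 0, 0.3]
    - [[0, 0, 7], 0, 0.3]
    - [[0, 0, 7.5], 0, 0.3]
    - [[0, 0, 8], 0, 0.3]
    - [[0, 0, 8.4], 0, 0.3]
    - [[0, 0, 8.7], 0, 0.3]
    - [[0, 0, 8.9], 0, 0.3]
    - [[0, 0, 8.9], 0, 0.3]

```text
time_s: 15.82
eef_pos: [530.1, -315.1, 133.7]
ee_rot: [0.0, 0.978, 0.208, 0.0]
force: [-3.3, 3.1, 8.2]
grip_width: 0.531
```

Contact; release and rise.

>>> move_arm:
  series:
    - [[0, 0, 0], 0, 0.57]
    - [[0, 0, 0], 0, 0.65]
    - [[0, 0, 0], 0, 0.8]
    - [[0, 0, 0], 0, 1]
    - [[0, 0, 0], 0, 1]
    - [[0, 0, -10], 0, 1]
    - [[0, 0, -35], 0, 1]
    - [[0, 0, -80], 0, 1]
    - [[0, 0, -115], 0, 1]
    - [[0, 0, -115], 0, 1]

```text
time_s: 17.08
eef_pos: [530.6, -315.6, 251.2]
ee_rot: [0.003, 0.978, 0.208, 0.002]
force: [0.7, -0.7, -0.3]
grip_width: 0.999
```

Run:
```python
from h import *
p,d=ctrl.capture('scene');crop(p,60,140,360,360,2.6,'s6.png')
go(474,-17.5,250,-83.5)
```

```text
TCP [ 530.1 -315.2  249. ] yang -65.98 grip 0.998 F [0.2 0.2 0. ] t 17.12 q6 0.43
shift [  69.9 -294.8   -1.6]
yaw 17.5
```

View pics/s6.png

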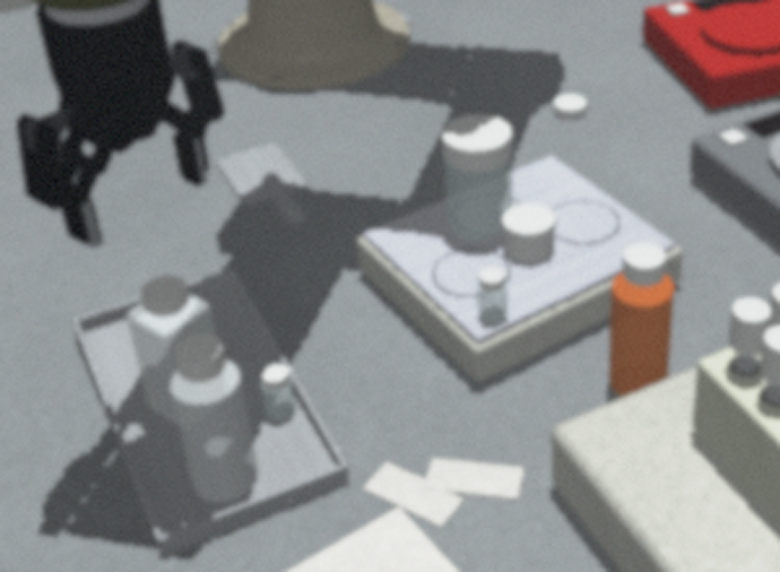

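Flask stands next to the bottle. Now over the jar.

>>> move_arm:
  series:
    - [[8, -34, 0], 4, 1]
    - [[19, -80, 0], 9, 1]
    - [[32, -135, 0], 13, 1]
    - [[45, -190, 0], 17.5, 1]
    - [[58, -245, 0], 17.5, 1]
    - [[67, -282, 0], 17.5, 1]
    - [[69.9, -294.8, 0], 17.5, 1]
    - [[69.9, -294.8, 0], 17.5, 1]
    - [[69.9, -294.8, 0], 17.5, 1]

```text
time_s: 18.25
eef_pos: [474.1, -18.5, 247.3]
ee_rot: [0.0, 0.998, 0.056, -0.0]
force: [0.0, -0.0, -0.5]
grip_width: 0.998
```

Run:
```python
from h import *
go(474,-17.5,183,-83.5)
import pickle
c=cam('wrist');p,d=ctrl.capture('wrist');crop(p,0,0,560,420,1.4,'w7.png');pickle.dump((p,c),open('pics/w7.pkl','wb'))
```

```text
TCP [474.1 -18.5 247.3] yang -83.54 grip 0.998 F [ 0.  -0.  -0.5] t 18.25 q6 1.17
shift [ 0.  -1.  64.3]
yaw -0.0
```

View pics/w7.png

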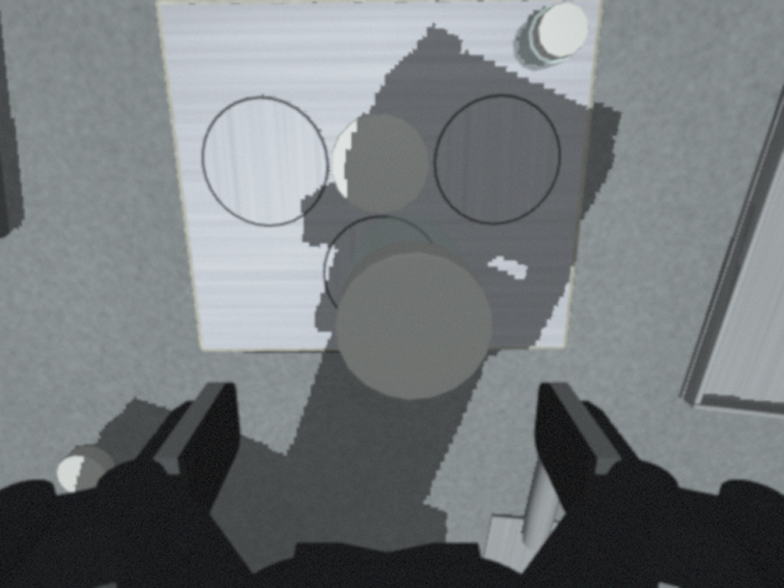

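Run:
```python
from h import *
import pickle
p,c=pickle.load(open('pics/w7.pkl','rb'))
print(ray('wrist',414.5/1.4,324/1.4,140,c), 'pot',ray('wrist',380.5/1.4,162/1.4,76,c))
crop(p,215,140,365,295,4.5,'w7c.png')
P,d=ctrl.capture('scene');crop(P,215,170,285,250,8,'s7.png')
T,d=ctrl.capture('top');crop(T,235,150,355,250,6,'t7.png')
```

```text
[482.66633828 -29.41518596 140.        ] pot [535.72304028 -10.05211268  76.        ]
```

View pics/w7c.png

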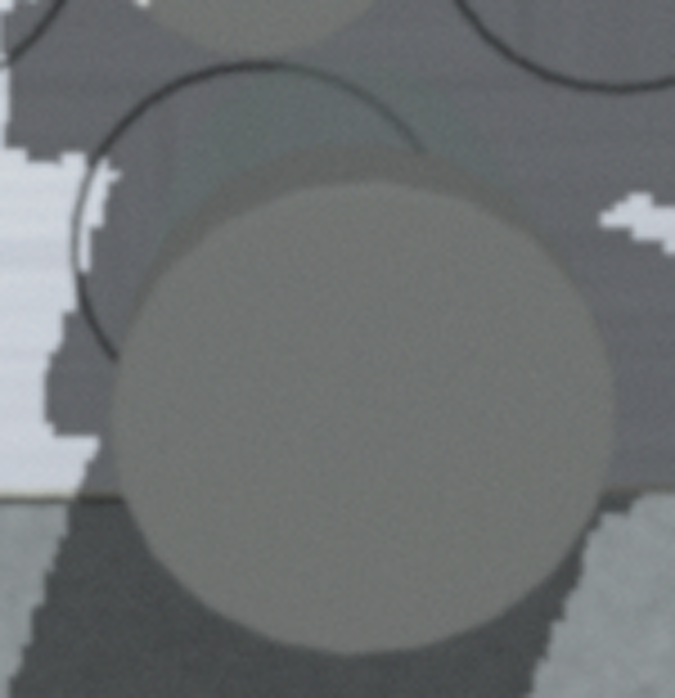

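View pics/s7.png

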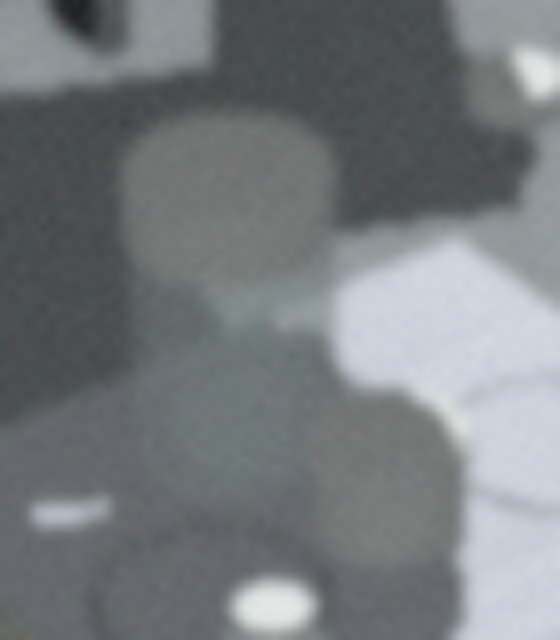

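Run:
```python
from h import *
go(482.2,-29.4,183,-83.5)
```

```text
TCP [474.  -18.3 247.4] yang -83.55 grip 0.998 F [0.6 0.  0.1] t 18.4 q6 1.17
shift [ 6.9 12.  64.4]
yaw -0.1
```

>>> move_arm:
  series:
    - [[3, 6, 3], 0, 1]
    - [[6.9, 12, 6], 0, 1]
    - [[6.9, 12, 10], 0, 1]
    - [[6.9, 12, 25], 0, 1]
    - [[6.9, 12, 45], 0, 1]
    - [[6.9, 12, 62], 0, 1]
    - [[6.9, 12, 70], 0, 1]
    - [[6.9, 12, 70.4], 0, 1]
    - [[6.9, 12, 70.4], 0, 1]

```text
time_s: 19.52
eef_pos: [482.3, -28.5, 177.6]
ee_rot: [0.0, 0.998, 0.057, 0.0]
force: [-0.2, 0.6, 0.3]
grip_width: 1.001
```

Run:
```python
from h import *
go(482.2,-29.4,177,-83.5)
c=cam('wrist');p,d=ctrl.capture('wrist');crop(p,0,0,560,420,1.4,'w8.png')
```

```text
TCP [482.3 -28.5 177.6] yang -83.48 grip 1.001 F [-0.2  0.6  0.3] t 19.52 q6 1.15
shift [-0.2  0.8  0.6]
yaw 0.0
```

View pics/w8.png

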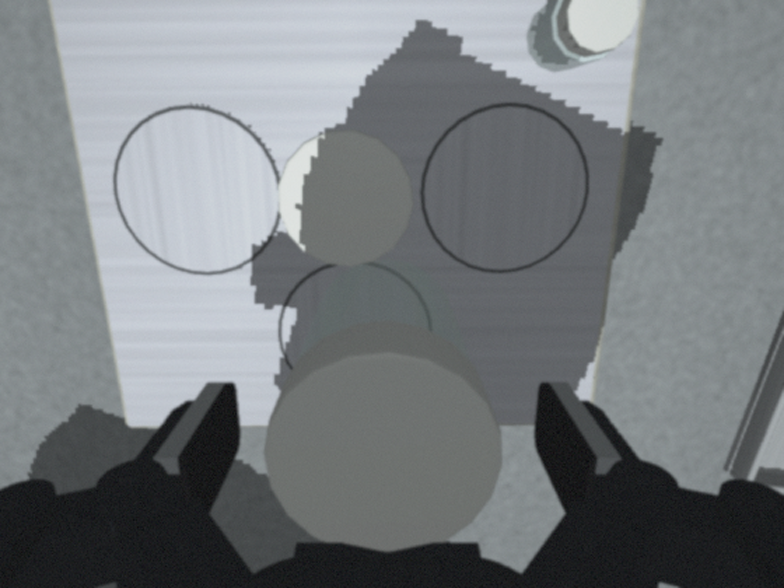

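Centred. Close, lift, carry.

>>> move_arm:
  series:
    - [[0, 0.5, 0.4], 0, 0.8]
    - [[0, 0.5, 0.4], 0, 0.7]
    - [[0, 0.5, 0.4], 0, 0.6]
    - [[0, 0.5, 0.4], 0, 0.5]
    - [[0, 0.5, 0.4], 0, 0.4]
    - [[0, 0.5, 0.4], 0, 0.4]

```text
time_s: 20.32
eef_pos: [482.3, -28.9, 177.3]
ee_rot: [-0.0, 0.998, 0.057, 0.0]
force: [-1.4, 2.3, 5.4]
grip_width: 0.691
```

Run:
```python
from h import *
go(440,-315,137,-83.5)
```

```text
TCP [482.3 -28.9 177.3] yang -83.48 grip 0.691 F [-1.4  2.3  5.4] t 20.32 q6 1.15
shift [-74.6 279.5  40.2]
yaw 0.0
```

>>> move_arm:
  series:
    - [[0, 0, -5], 0, 0.4]
    - [[0, 0, -20], 0, 0.4]
    - [[0, 0, -42], 0, 0.4]
    - [[-2, 8, -58], 0, 0.4]
    - [[-8, 30, -62], 0, 0.4]
    - [[-17, 65, -62], 0, 0.4]
    - [[-28, 105, -62], 0, 0.4]
    - [[-40, 150, -62], 0, 0.4]
    - [[-52, 195, -62], 0, 0.4]
    - [[-63, 235, -62], 0, 0.4]

```text
time_s: 21.58
eef_pos: [445.7, -271.3, 239.6]
ee_rot: [0.0, 0.998, 0.057, 0.0]
force: [1.3, -0.3, -2.8]
grip_width: 0.687
```

>>> move_arm:
  series:
    - [[-7, 27, 0], 0, 0.4]
    - [[-11, 42, 2], 0, 0.4]
    - [[-11.6, 44.5, 20], 0, 0.4]
    - [[-11.6, 44.5, 45], 0, 0.4]
    - [[-11.6, 44.5, 75], 0, 0.4]
    - [[-11.6, 44.5, 90], 0, 0.4]
    - [[-11.6, 44.5, 96], 0, 0.4]
    - [[-11.6, 44.5, 96], 0, 0.4]

```text
time_s: 22.58
eef_pos: [440.0, -315.3, 143.3]
ee_rot: [0.0, 0.998, 0.057, 0.0]
force: [0.4, 0.2, -3.8]
grip_width: 0.695
```

Run:
```python
from h import *
go(440,-315,136.3,-83.5)
```

```text
TCP [ 440.  -315.3  143.3] yang -83.47 grip 0.695 F [ 0.4  0.2 -3.8] t 22.57 q6 0.62
shift [ 0.  -0.3  7. ]
yaw 0.0
```

>>> move_arm:
  series:
    - [[0, 0, 3], 0, 0.4]
    - [[0, 0, 5], 0, 0.4]
    - [[0, 0, 6], 0, 0.4]
    - [[0, 0, 6.5], 0, 0.4]
    - [[0, 0, 6.9], 0, 0.4]
    - [[0, 0, 7.2], 0, 0.4]
    - [[0, 0, 7.2], 0, 0.4]

```text
time_s: 23.45
eef_pos: [439.9, -315.2, 136.3]
ee_rot: [0.0, 0.998, 0.057, 0.0]
force: [-1.6, 3.2, 5.0]
grip_width: 0.693
```

>>> move_arm:
  series:
    - [[0, 0, 0], 0, 0.73]
    - [[0, 0, 0], 0, 0.8]
    - [[0, 0, 0], 0, 0.9]
    - [[0, 0, 0], 0, 1]
    - [[0, 0, 0], 0, 1]
    - [[0, 0, -10], 0, 1]
    - [[0, 0, -35], 0, 1]
    - [[0, 0, -75], 0, 1]
    - [[0, 0, -110], 0, 1]
    - [[0, 0, -110], 0, 1]

```text
time_s: 24.7
eef_pos: [440.3, -315.7, 248.8]
ee_rot: [0.002, 0.998, 0.057, 0.002]
force: [-0.2, -0.3, -0.6]
grip_width: 0.996
```

Run:
```python
from h import *
p,d=ctrl.capture('scene');crop(p,60,140,360,360,2.6,'s9.png')
go(535,-10.3,220,-83.5)
```

```text
TCP [ 439.9 -315.3  246.8] yang -83.47 grip 1.002 F [-0.2 -0.1 -0.6] t 24.75 q6 0.62
shift [ 129.1 -292.3   26.4]
yaw 0.0
```

View pics/s9.png

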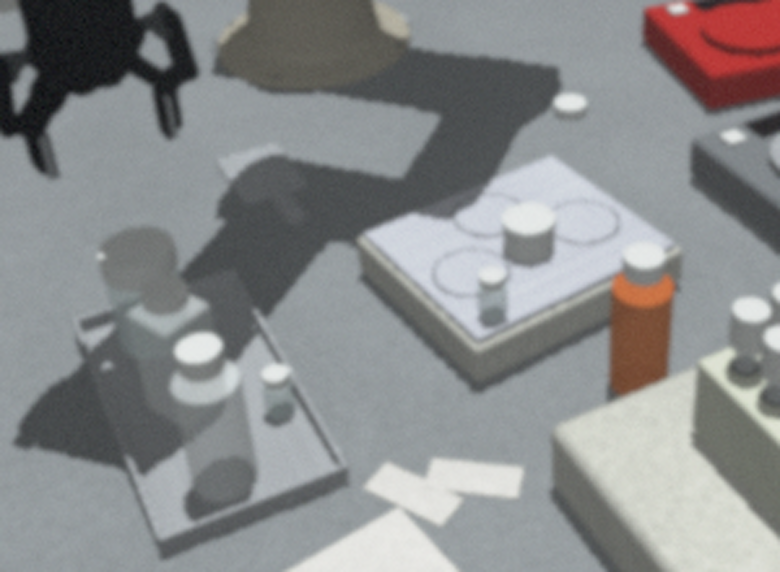

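>>> move_arm:
  series:
    - [[14, -32, 0], 0, 1]
    - [[34, -77, 0], 0, 1]
    - [[58, -131, 0], 0, 1]
    - [[82, -185, 5], 0, 1]
    - [[104, -236, 12], 0, 1]
    - [[121, -274, 20], 0, 1]
    - [[129.1, -292.3, 26.4], 0, 1]
    - [[129.1, -292.3, 26.4], 0, 1]
    - [[129.1, -292.3, 26.4], 0, 1]
    - [[129.1, -292.3, 26.4], 0, 1]

```text
time_s: 26.0
eef_pos: [534.7, -11.0, 219.3]
ee_rot: [0.0, 0.998, 0.056, 0.0]
force: [0.8, -0.0, -1.3]
grip_width: 1.003
```

Run:
```python
from h import *
go(535,-10.3,220,-83.5)
import pickle
c=cam('wrist');p,d=ctrl.capture('wrist');crop(p,0,0,560,420,1.4,'w10.png');pickle.dump((p,c,pose()[0]),open('pics/w10.pkl','wb'))
p,d=ctrl.capture('top');np.save('pics/t10.npy',p)
crop(p,130,145,220,235,6,'t10b.png')
```

```text
TCP [534.7 -11.  219.3] yang -83.55 grip 1.003 F [ 0.8 -0.  -1.3] t 26.0 q6 1.22
shift [ 0.4 -0.7 -0.7]
yaw -0.1
```

View pics/w10.png

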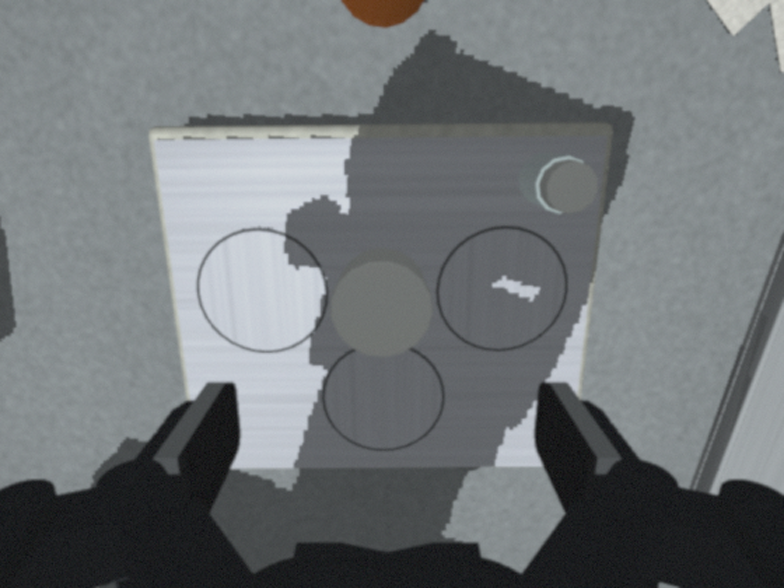

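View pics/t10b.png

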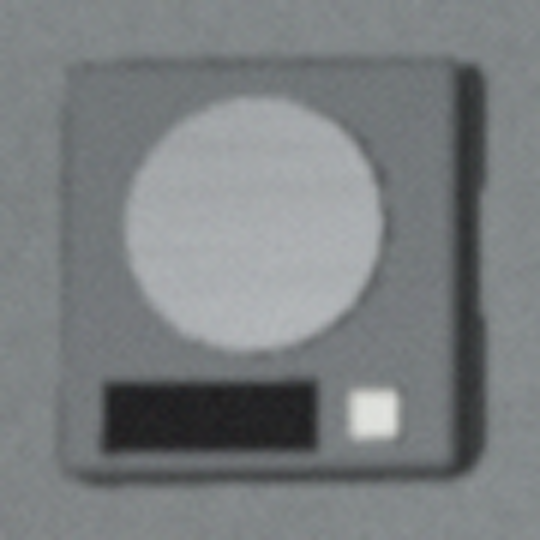

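Run:
```python
from h import *
import pickle
p,c,_=pickle.load(open('pics/w10.pkl','rb'))
for n,u,v,z in [('flask circ',262,290,45),('bottle circ',502,288.5,45),('jar circ',384,397.5,45),('pot',381,308.5,76)]: print(n,ray('wrist',(u+.5)/1.4-.5,(v+.5)/1.4-.5,z,c).round(1))
print('pan',ray('top',130+(254+.5)/6-.5,145+(224+.5)/6-.5,56).round(1))
b=[ray('top',130+(u+.5)/6-.5,145+(v+.5)/6-.5,46)[:2] for u,v in [(70,64),(453,62),(455,468),(66,468)]];print(np.round(b,1).tolist(),np.mean(b,0))
```

```text
flask circ [527.1  50.   45. ]
bottle circ [541.6 -70.1  45. ]
jar circ [473.5 -17.9  45. ]
pot [535.2  -9.8  76. ]
pan [563.4 298.6  56. ]
[[635.9, 381.0], [635.4, 216.5], [460.0, 213.7], [461.3, 377.8]] [548.15901073 297.28129053]
```

>>> move_arm:
  series:
    - [[0.4, -0.7, 10], 0, 1]
    - [[0.4, -0.7, 35], 0, 1]
    - [[0.4, -0.7, 65], 0, 1]
    - [[0.4, -0.7, 85], 0, 1]
    - [[0.4, -0.7, 94], 0, 1]
    - [[0.4, -0.7, 97], 0, 1]
    - [[0.4, -0.7, 97], 0, 0.85]
    - [[0.4, -0.7, 97], 0, 0.7]
    - [[0.4, -0.7, 97], 0, 0.6]
    - [[0.4, -0.7, 97], 0, 0.5]
  force: 25

```text
time_s: 27.35
eef_pos: [535.3, -9.4, 122.7]
ee_rot: [0.0, 0.998, 0.057, 0.0]
force: [-1.7, 1.2, 3.7]
grip_width: 0.53
```

>>> move_arm:
  series:
    - [[0, 0, 0], 0, 0.4]
    - [[0, 0, 0], 0, 0.35]
    - [[0, 0, 0], 0, 0.3]
    - [[0, 0, 0], 0, 0.3]

```text
time_s: 27.85
eef_pos: [535.3, -9.4, 122.7]
ee_rot: [0.0, 0.998, 0.057, 0.0]
force: [-1.5, 0.6, 6.2]
grip_width: 0.527
```

Run:
```python
from h import *
go(563,298.6,134,-83.5)
p,d=ctrl.capture('wrist');crop(p,0,0,560,420,1.4,'w11.png')
```

```text
TCP [535.3  -9.4 122.7] yang -83.48 grip 0.527 F [-1.5  0.6  6.2] t 27.85 q6 1.22
shift [  62.5 -302.9  -11.3]
yaw 0.0
```

View pics/w11.png

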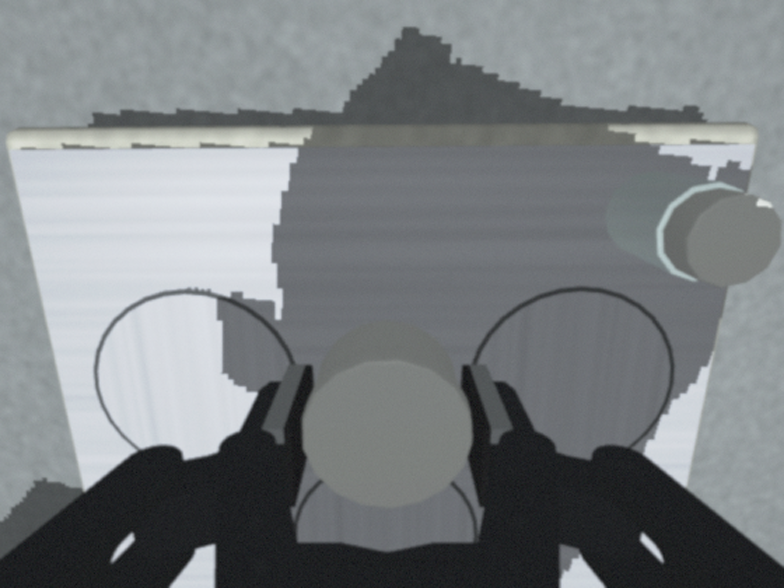

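>>> move_arm:
  series:
    - [[0, 0, -10], 0, 0.3]
    - [[0, 0, -35], 0, 0.3]
    - [[4, -20, -60], 0, 0.3]
    - [[12, -60, -75], 0, 0.3]
    - [[22, -108, -80], 0, 0.3]
    - [[33, -160, -80], 0, 0.3]
    - [[44, -212, -80], 0, 0.3]
    - [[53, -257, -80], 0, 0.3]
    - [[60, -290, -80], 0, 0.3]
    - [[62.5, -302.9, -80], 0, 0.3]

```text
time_s: 29.15
eef_pos: [562.5, 300.1, 202.3]
ee_rot: [-0.0, 0.998, 0.058, -0.0]
force: [-0.1, -0.0, -0.8]
grip_width: 0.525
```

>>> move_arm:
  series:
    - [[0, 0, 0], 0, 0.3]
    - [[0, 0, 0], 0, 0.3]
    - [[0, 0, 0], 0, 0.3]

```text
time_s: 29.52
eef_pos: [563.1, 297.6, 202.4]
ee_rot: [0.0, 0.998, 0.056, 0.0]
force: [0.4, 0.5, -1.1]
grip_width: 0.523
```

Run:
```python
from h import *
go(563,298.6,134,-83.5)
import pickle
c=cam('wrist');p,d=ctrl.capture('wrist');crop(p,0,0,560,420,1.4,'w12.png');pickle.dump((p,c),open('pics/w12.pkl','wb'))
```

```text
TCP [563.1 297.6 202.4] yang -83.56 grip 0.523 F [ 0.4  0.5 -1.1] t 29.52 q6 1.76
shift [ 0.  -1.  68.4]
yaw -0.1
```

View pics/w12.png

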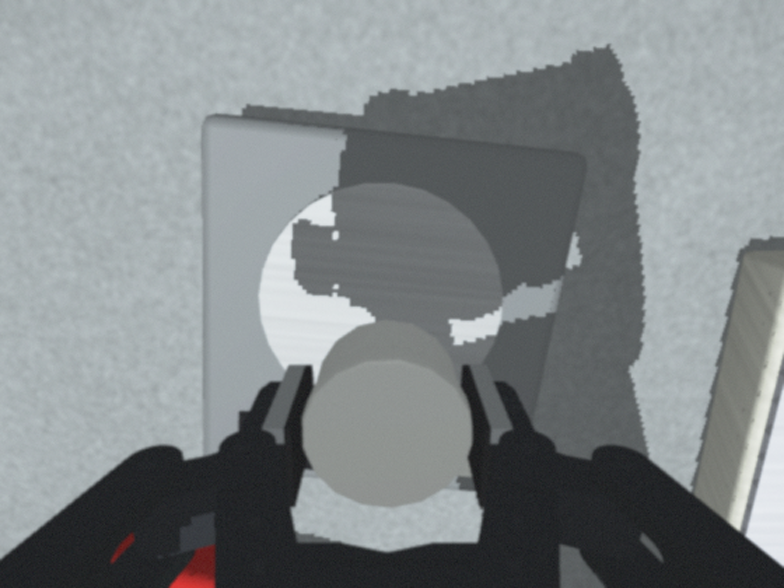

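Run:
```python
from h import *
import pickle
from scipy.optimize import least_squares
p,c=pickle.load(open('pics/w12.pkl','rb'))
pts=[(259,297),(502,290),(382,183),(285,228),(478,228),(285,365),(320,198),(440,194)]
q=np.array([ray('wrist',(u+.5)/1.4-.5,(v+.5)/1.4-.5,56,c)[:2] for u,v in pts])
r=least_squares(lambda a:np.hypot(*(q-a[:2]).T)-a[2],[563,298,55]);print(r.x,r.fun.round(1))
```

```text
[564.25477365 298.72466877  54.50454478] [ 0.6 -0.2 -0.5 -0.3 -0.1 -0.2 -0.2  0.8]
```

>>> move_arm:
  series:
    - [[0.6, -1.1, 8], 0, 0.3]
    - [[0.6, -1.1, 28], 0, 0.3]
    - [[0.6, -1.1, 48], 0, 0.3]
    - [[0.6, -1.1, 60], 0, 0.3]
    - [[0.6, -1.1, 65], 0, 0.3]
    - [[0.6, -1.1, 67], 0, 0.3]
    - [[0.6, -1.1, 67.7], 0, 0.3]
    - [[0.6, -1.1, 68.2], 0, 0.3]
    - [[0.6, -1.1, 68.6], 0, 0.3]
    - [[0.6, -1.1, 68.6], 0, 0.3]

```text
time_s: 30.82
eef_pos: [563.4, 299.8, 133.8]
ee_rot: [-0.0, 0.998, 0.057, 0.0]
force: [0.1, 0.8, 0.9]
grip_width: 0.529
```

>>> move_arm:
  series:
    - [[0, 0, 0], 0, 0.3]

```text
time_s: 30.95
eef_pos: [563.4, 299.8, 133.8]
ee_rot: [-0.0, 0.998, 0.057, 0.0]
force: [0.1, 0.6, -0.0]
grip_width: 0.527
```

>>> move_arm:
  series:
    - [[0.3, 0.8, 0], 0, 0.3]
    - [[0.3, 0.8, 0.2], 0, 0.3]
    - [[0.3, 0.8, 0.4], 0, 0.3]
    - [[0.3, 0.8, 0.4], 0, 0.3]

```text
time_s: 31.45
eef_pos: [563.7, 299.2, 133.8]
ee_rot: [-0.0, 0.998, 0.057, 0.0]
force: [-1.4, 0.3, 5.1]
grip_width: 0.523
```

>>> move_arm:
  series:
    - [[0, 0, 0], 0, 0.57]
    - [[0, 0, 0], 0, 0.65]
    - [[0, 0, 0], 0, 0.8]
    - [[0, 0, 0], 0, 1]
    - [[0, 0, 0], 0, 1]
    - [[0, 0, -10], 0, 1]
    - [[0, 0, -35], 0, 1]
    - [[0, 0, -75], 0, 1]
    - [[0, 0, -116], 0, 1]
    - [[0, 0, -116], 0, 1]

```text
time_s: 32.7
eef_pos: [564.5, 299.4, 253.6]
ee_rot: [-0.001, 0.998, 0.057, 0.004]
force: [0.6, 0.2, -1.0]
grip_width: 1.0
```

Run:
```python
from h import *
import pickle
c=cam('wrist');p,d=ctrl.capture('wrist');crop(p,0,0,560,420,1.4,'w13.png');pickle.dump((p,c),open('pics/w13.pkl','wb'))
```

```text
(no output)
```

View pics/w13.png

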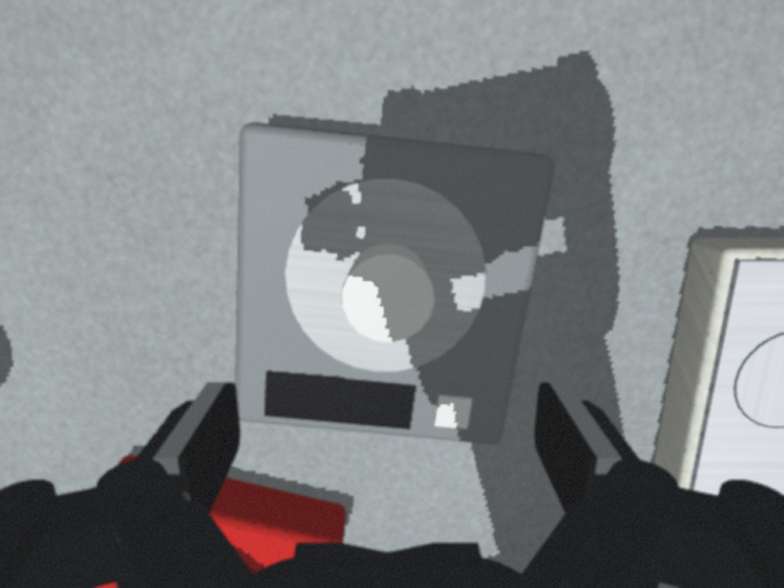

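Run:
```python
from h import *
import pickle
p,c=pickle.load(open('pics/w13.pkl','rb'))
print(ray('wrist',385.5/1.4,275/1.4,56,c),ray('wrist',388/1.4,297/1.4,87,c))
go(440,-315,240,-83.5)
```

```text
[566.44504627 299.04520283  56.        ] [564.08071693 297.44950706  87.        ]
TCP [563.9 299.2 251. ] yang -83.48 grip 0.999 F [-0.3 -0.  -1. ] t 32.75 q6 1.76
shift [-192.9  596.1   10. ]
yaw 0.0
```

>>> move_arm:
  series:
    - [[-10, 31, 0], 0, 1]
    - [[-25, 77, 0], 0, 1]
    - [[-43, 133, 0], 0, 1]
    - [[-61, 189, 0], 0, 1]
    - [[-79, 245, 0], 0, 1]
    - [[-97, 300, 0], 0, 1]
    - [[-115, 356, 0], 0, 1]
    - [[-133, 412, 0], 0, 1]
    - [[-151, 467, 0], 0, 1]
    - [[-169, 522, 0], 0, 1]

```text
time_s: 34.0
eef_pos: [454.1, -240.3, 248.4]
ee_rot: [-0.001, 0.998, 0.057, -0.001]
force: [0.1, 1.0, -0.2]
grip_width: 0.999
```

>>> move_arm:
  series:
    - [[-14, 43, 0], 0, 1]
    - [[-21, 66, 0], 0, 1]
    - [[-23.9, 74.1, 0], 0, 1]
    - [[-23.9, 74.1, 0], 0, 1]
    - [[-23.9, 74.1, 0], 0, 1]
    - [[-23.9, 74.1, 0], 0, 1]

```text
time_s: 34.75
eef_pos: [440.1, -314.3, 249.3]
ee_rot: [-0.0, 0.998, 0.057, 0.0]
force: [-0.8, 0.3, -0.2]
grip_width: 0.998
```

Run:
```python
from h import *
import pickle
go(440,-315.2,136.3,-83.5)
c=cam('wrist');p,d=ctrl.capture('wrist');crop(p,0,0,560,420,1.4,'w14.png');pickle.dump((p,c),open('pics/w14.pkl','wb'))
p,d=ctrl.capture('top');np.save('pics/t14.npy',p);crop(p,130,145,220,235,6,'t14.png')
```

```text
TCP [ 440.1 -314.3  249.3] yang -83.41 grip 0.998 F [-0.8  0.3 -0.2] t 34.75 q6 0.62
shift [ -0.2   0.9 113. ]
yaw 0.1
```

View pics/w14.png

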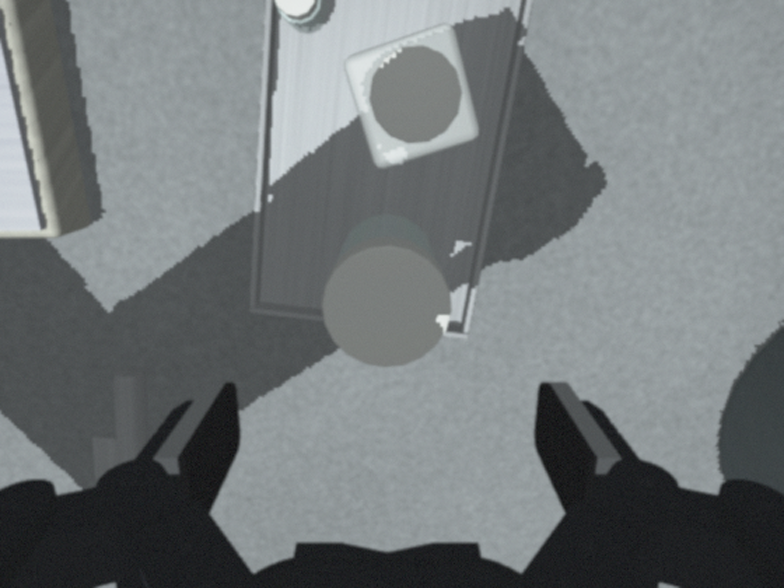

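View pics/t14.png

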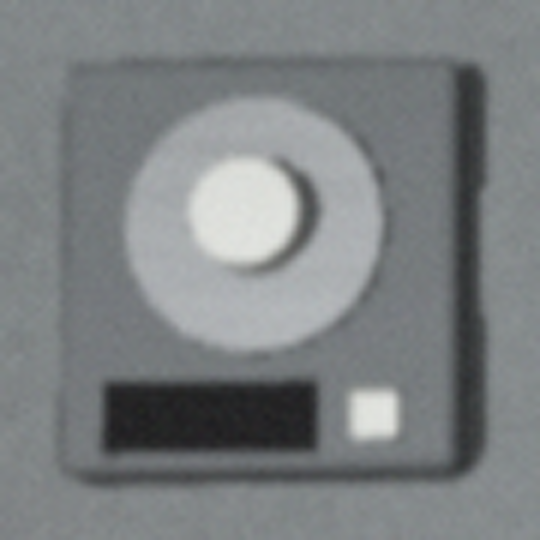

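Run:
```python
from h import *
import pickle
print(ray('top',130+(245+.5)/6-.5,145+(212+.5)/6-.5,87).round(1))
p,c=pickle.load(open('pics/w14.pkl','rb'))
print('jar',ray('wrist',387/1.4,305.5/1.4,99,c), 'flask',ray('wrist',416/1.4,94/1.4,120,c))
```

```text
[562.5 296.3  87. ]
jar [ 439.73273707 -315.87971564   99.        ] flask [ 530.06259014 -316.02524638  120.        ]
```

>>> move_arm:
  series:
    - [[-0.2, 0.9, 10], 0, 1]
    - [[-0.2, 0.9, 38], 0, 1]
    - [[-0.2, 0.9, 72], 0, 1]
    - [[-0.2, 0.9, 98], 0, 1]
    - [[-0.2, 0.9, 110], 0, 1]
    - [[-0.2, 0.9, 113], 0, 1]
    - [[-0.2, 0.9, 113], 0, 0.9]
    - [[-0.2, 0.9, 113], 0, 0.75]
    - [[-0.2, 0.9, 113], 0, 0.65]
    - [[-0.2, 0.9, 113], 0, 0.55]
  force: 40

```text
time_s: 36.1
eef_pos: [439.9, -316.0, 137.2]
ee_rot: [0.0, 0.998, 0.057, 0.0]
force: [-1.1, 2.3, 6.0]
grip_width: 0.694
```

>>> move_arm:
  series:
    - [[0, 0, 0], 0, 0.45]
    - [[0, 0, 0], 0, 0.4]
    - [[0, 0, 0], 0, 0.4]

```text
time_s: 36.48
eef_pos: [439.9, -316.0, 137.2]
ee_rot: [0.0, 0.998, 0.057, 0.0]
force: [-0.7, 2.6, 5.7]
grip_width: 0.689
```

Run:
```python
from h import *
go(474.1,-17.2,177.3,-83.5)
```

```text
TCP [ 439.9 -316.   137.2] yang -83.47 grip 0.689 F [-0.7  2.6  5.7] t 36.48 q6 0.62
shift [  68.  -292.9  -40.3]
yaw 0.0
```

>>> move_arm:
  series:
    - [[0, 0, -5], 0, 0.4]
    - [[0, 0, -25], 0, 0.4]
    - [[0, 0, -55], 0, 0.4]
    - [[2, -9, -82], 0, 0.4]
    - [[9, -38, -95], 0, 0.4]
    - [[18, -79, -95], 0, 0.4]
    - [[29, -125, -95], 0, 0.4]
    - [[40, -172, -95], 0, 0.4]
    - [[50, -217, -95], 0, 0.4]
    - [[59, -255, -95], 0, 0.4]

```text
time_s: 37.72
eef_pos: [469.1, -54.3, 231.4]
ee_rot: [0.0, 0.998, 0.057, 0.0]
force: [0.2, -0.4, -2.9]
grip_width: 0.691
```

>>> move_arm:
  series:
    - [[6, -25, 0], 0, 0.4]
    - [[8.8, -36, 2], 0, 0.4]
    - [[9, -37.9, 12], 0, 0.4]
    - [[9, -37.9, 28], 0, 0.4]
    - [[9, -37.9, 42], 0, 0.4]
    - [[9, -37.9, 46], 0, 0.4]
    - [[9, -37.9, 46], 0, 0.4]
    - [[9, -37.9, 46], 0, 0.4]

```text
time_s: 38.72
eef_pos: [474.2, -17.4, 185.6]
ee_rot: [0.0, 0.998, 0.057, 0.0]
force: [-0.3, 0.1, -2.6]
grip_width: 0.689
```

Run:
```python
from h import *
go(474.1,-17.2,178.2,-83.5)
```

```text
TCP [474.2 -17.4 185.6] yang -83.49 grip 0.689 F [-0.3  0.1 -2.6] t 38.73 q6 1.17
shift [-0.  -0.2  7.4]
yaw 0.0
```

>>> move_arm:
  series:
    - [[0, -0.2, 3], 0, 0.4]
    - [[0, -0.2, 5.5], 0, 0.4]
    - [[0, -0.2, 6.4], 0, 0.4]
    - [[0, -0.2, 6.9], 0, 0.4]
    - [[0, -0.2, 7.3], 0, 0.4]
    - [[0, -0.2, 7.6], 0, 0.4]
    - [[0, -0.2, 7.6], 0, 0.4]

```text
time_s: 39.6
eef_pos: [474.2, -17.0, 178.2]
ee_rot: [0.0, 0.998, 0.057, 0.001]
force: [-0.9, 1.1, 5.1]
grip_width: 0.69
```

>>> move_arm:
  series:
    - [[0, 0, 0], 0, 0.73]
    - [[0, 0, 0], 0, 0.8]
    - [[0, 0, 0], 0, 0.9]
    - [[0, 0, 0], 0, 1]
    - [[0, 0, 0], 0, 1]
    - [[0, 0, -10], 0, 1]
    - [[0, 0, -35], 0, 1]
    - [[0, 0, -75], 0, 1]
    - [[0, 0, -110], 0, 1]
    - [[0, 0, -110], 0, 1]

```text
time_s: 40.85
eef_pos: [474.5, -17.2, 290.5]
ee_rot: [0.001, 0.998, 0.057, 0.003]
force: [-0.2, -0.6, -0.3]
grip_width: 1.003
```

Run:
```python
from h import *
go(530,-315.2,250,-66)
import pickle
c=cam('wrist');p,d=ctrl.capture('wrist');crop(p,0,0,560,420,1.4,'w15.png');pickle.dump((p,c),open('pics/w15.pkl','wb'))
```

```text
TCP [474.5 -17.2 290.5] yang -83.47 grip 1.003 F [-0.2 -0.6 -0.3] t 40.85 q6 1.17
shift [ 21.  302.3  41.3]
yaw -17.5
```

View pics/w15.png

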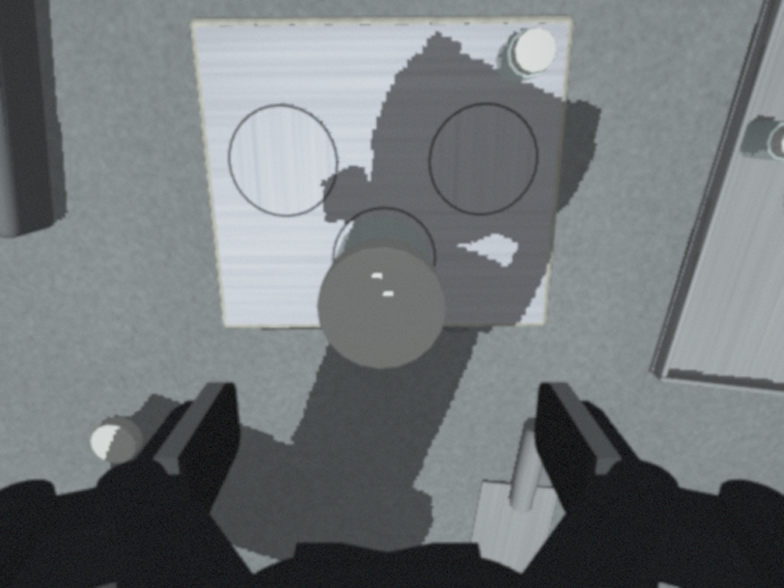

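>>> move_arm:
  series:
    - [[2, 30, 0], -3, 1]
    - [[5, 75, 5], -7, 1]
    - [[9, 130, 12], -11, 1]
    - [[13, 185, 20], -15, 1]
    - [[17, 240, 30], -17.5, 1]
    - [[20, 283, 38], -17.5, 1]
    - [[21, 302.3, 41], -17.5, 1]
    - [[21, 302.3, 41], -17.5, 1]
    - [[21, 302.3, 41], -17.5, 1]
    - [[21, 302.3, 41], -17.5, 1]

```text
time_s: 42.15
eef_pos: [529.2, -314.1, 246.9]
ee_rot: [0.0, 0.978, 0.209, 0.0]
force: [-0.1, 0.5, 0.4]
grip_width: 0.999
```

Run:
```python
from h import *
go(530.1,-315.2,133.8,-66)
import pickle
c=cam('wrist');p,d=ctrl.capture('wrist');crop(p,0,0,560,420,1.4,'w16.png')
p,d=ctrl.capture('top');np.save('pics/t16.npy',p);crop(p,235,150,355,250,6,'t16.png')
```

```text
TCP [ 529.2 -314.1  246.9] yang -65.92 grip 0.999 F [-0.1  0.5  0.4] t 42.15 q6 0.42
shift [  0.4   1.4 113.1]
yaw 0.1
```

View pics/w16.png

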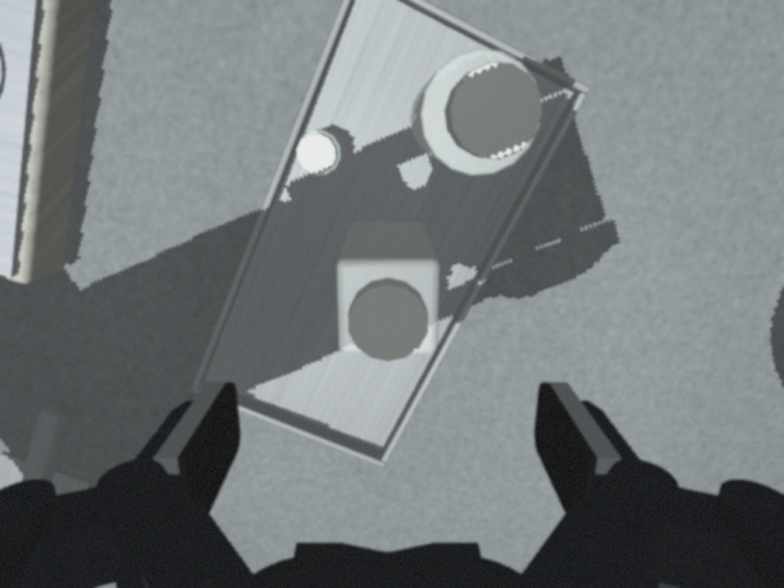

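View pics/t16.png

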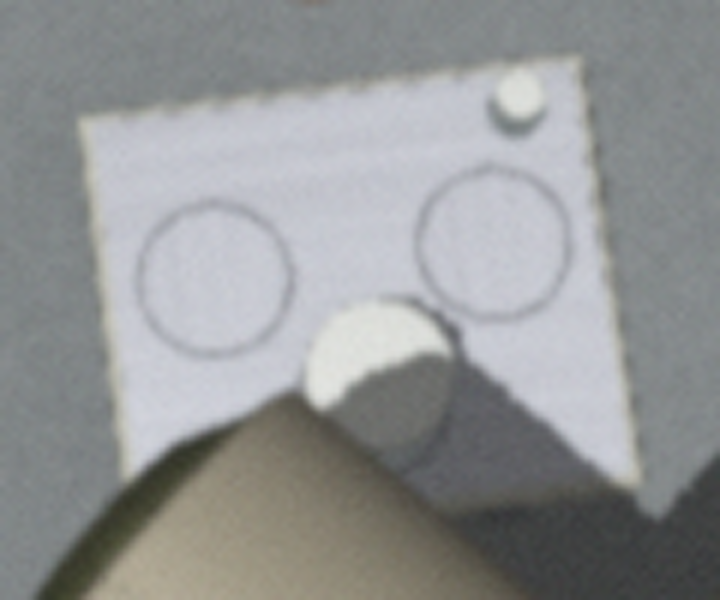

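>>> move_arm:
  series:
    - [[0.4, 1.2, 10], 0, 1]
    - [[0.4, 1.2, 38], 0, 1]
    - [[0.4, 1.2, 72], 0, 1]
    - [[0.4, 1.2, 98], 0, 1]
    - [[0.4, 1.2, 110], 0, 1]
    - [[0.4, 1.2, 113], 0, 1]
    - [[0.4, 1.2, 113], 0, 0.85]
    - [[0.4, 1.2, 113], 0, 0.7]
    - [[0.4, 1.2, 113], 0, 0.6]
    - [[0.4, 1.2, 113], 0, 0.5]

```text
time_s: 43.5
eef_pos: [530.0, -315.9, 134.2]
ee_rot: [0.0, 0.978, 0.208, 0.0]
force: [-1.4, 1.3, 4.0]
grip_width: 0.539
```

>>> move_arm:
  series:
    - [[0, 0, 0], 0, 0.4]
    - [[0, 0, 0], 0, 0.3]
    - [[0, 0, 0], 0, 0.3]
    - [[0, 0, 0], 0, 0.3]

```text
time_s: 44.0
eef_pos: [530.1, -315.9, 134.1]
ee_rot: [0.0, 0.978, 0.208, 0.0]
force: [-1.7, 1.9, 6.3]
grip_width: 0.534
```

Run:
```python
from h import *
go(526,48.1,174.7,-66)
```

```text
TCP [ 530.1 -315.9  134.1] yang -65.97 grip 0.534 F [-1.7  1.9  6.3] t 44.0 q6 0.42
shift [ 144.5 -334.1  -40.6]
yaw 0.0
```

>>> move_arm:
  series:
    - [[0, 0, -5], 0, 0.3]
    - [[0, 0, -25], 0, 0.3]
    - [[0, 0, -60], 0, 0.3]
    - [[0, 0, -100], 0, 0.3]
    - [[0, 0, -135], 0, 0.3]
    - [[4, -10, -155], 0, 0.3]
    - [[15, -35, -162], 0, 0.3]
    - [[32, -75, -162], 0, 0.3]
    - [[52, -120, -162], 0, 0.3]
    - [[72, -167, -162], 0, 0.3]

```text
time_s: 45.25
eef_pos: [526.8, -130.8, 294.2]
ee_rot: [-0.001, 0.978, 0.208, -0.001]
force: [-0.0, 0.4, -2.3]
grip_width: 0.535
```

>>> move_arm:
  series:
    - [[20, -47, 0], 0, 0.3]
    - [[40, -92, 0], 0, 0.3]
    - [[57, -132, 0], 0, 0.3]
    - [[68, -157, 0], 0, 0.3]
    - [[72, -166, 0], 0, 0.3]
    - [[72.4, -167.1, 5], 0, 0.3]
    - [[72.4, -167.1, 30], 0, 0.3]
    - [[72.4, -167.1, 65], 0, 0.3]
    - [[72.4, -167.1, 95], 0, 0.3]
    - [[72.4, -167.1, 110], 0, 0.3]

```text
time_s: 46.5
eef_pos: [525.2, 47.2, 183.7]
ee_rot: [-0.0, 0.978, 0.207, -0.001]
force: [0.0, 0.6, -2.6]
grip_width: 0.534
```

>>> move_arm:
  series:
    - [[0, 0, 3], 0, 0.3]
    - [[0, 0, 3], 0, 0.3]
    - [[0, 0, 3], 0, 0.3]

```text
time_s: 46.88
eef_pos: [526.2, 47.9, 183.5]
ee_rot: [0.0, 0.978, 0.208, 0.001]
force: [-0.2, -0.0, -2.0]
grip_width: 0.531
```

Run:
```python
from h import *
go(526,48.1,175.1,-66)
```

```text
TCP [526.2  47.9 183.5] yang -65.98 grip 0.531 F [-0.2 -0.  -2. ] t 46.88 q6 1.02
shift [-0.1 -0.3  8.4]
yaw 0.0
```

>>> move_arm:
  series:
    - [[0, 0, 4], 0, 0.3]
    - [[0, 0, 6.5], 0, 0.3]
    - [[0, 0, 7.3], 0, 0.3]
    - [[0, 0, 7.8], 0, 0.3]
    - [[0, 0, 8.2], 0, 0.3]
    - [[0, 0, 8.5], 0, 0.3]
    - [[0, 0, 8.5], 0, 0.3]

```text
time_s: 47.75
eef_pos: [525.9, 48.1, 175.1]
ee_rot: [0.0, 0.978, 0.208, 0.0]
force: [-4.5, 2.2, 9.0]
grip_width: 0.537
```

>>> move_arm:
  series:
    - [[0, 0, 0], 0, 0.57]
    - [[0, 0, 0], 0, 0.65]
    - [[0, 0, 0], 0, 0.8]
    - [[0, 0, 0], 0, 1]
    - [[0, 0, 0], 0, 1]
    - [[0, 0, -10], 0, 1]
    - [[0, 0, -35], 0, 1]
    - [[0, 0, -75], 0, 1]
    - [[0, 0, -110], 0, 1]
    - [[0, 0, -110], 0, 1]

```text
time_s: 49.0
eef_pos: [526.5, 47.9, 287.2]
ee_rot: [0.001, 0.978, 0.208, 0.003]
force: [0.7, -0.2, 0.3]
grip_width: 0.997
```

Run:
```python
from h import *
go(620.2,-315,260,-83.4)
c=cam('wrist');p,d=ctrl.capture('wrist');crop(p,0,0,560,420,1.4,'w17.png')
```

```text
TCP [526.5  47.9 287.2] yang -65.97 grip 0.997 F [ 0.7 -0.2  0.3] t 49.0 q6 1.02
shift [-62.3 369.6  28.1]
yaw 17.4
```

View pics/w17.png

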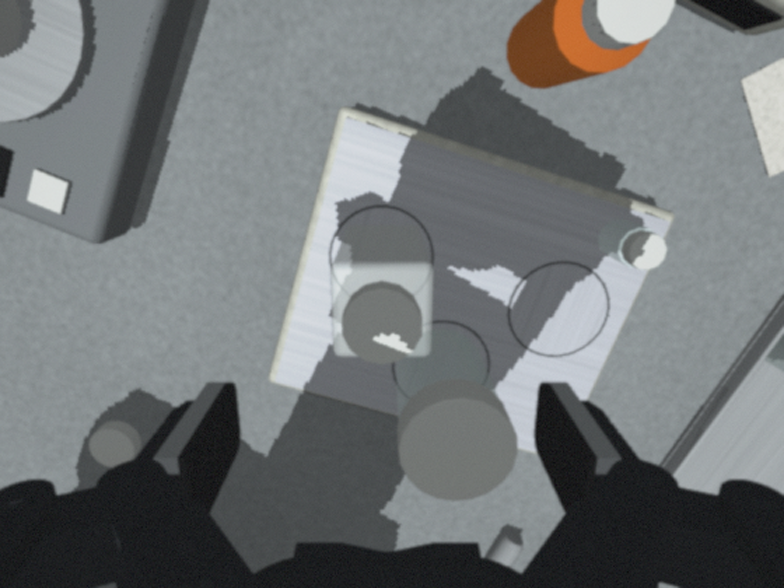

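Flask is back. Now to the bottle in the tray.

>>> move_arm:
  series:
    - [[-5, 30, 0], 3, 1]
    - [[-13, 75, 4], 7, 1]
    - [[-22, 130, 8], 12, 1]
    - [[-31, 185, 13], 17.4, 1]
    - [[-41, 240, 18], 17.4, 1]
    - [[-50, 295, 23], 17.4, 1]
    - [[-58, 342, 27], 17.4, 1]
    - [[-62.3, 369.6, 28], 17.4, 1]
    - [[-62.3, 369.6, 28], 17.4, 1]
    - [[-62.3, 369.6, 28], 17.4, 1]

```text
time_s: 50.3
eef_pos: [619.3, -314.1, 255.5]
ee_rot: [-0.001, 0.998, 0.058, -0.0]
force: [0.7, -0.6, -0.0]
grip_width: 1.001
```

Run:
```python
from h import *
go(620.2,-315,137.5,-83.4)
p,d=ctrl.capture('wrist');crop(p,0,0,560,420,1.4,'w18.png')
p,d=ctrl.capture('top');np.save('pics/t18.npy',p);crop(p,235,150,355,250,6,'t18.png')
```

```text
TCP [ 619.3 -314.1  255.5] yang -83.35 grip 1.001 F [ 0.7 -0.6 -0. ] t 50.3 q6 0.82
shift [  0.9   1.2 118. ]
yaw 0.1
```

View pics/w18.png

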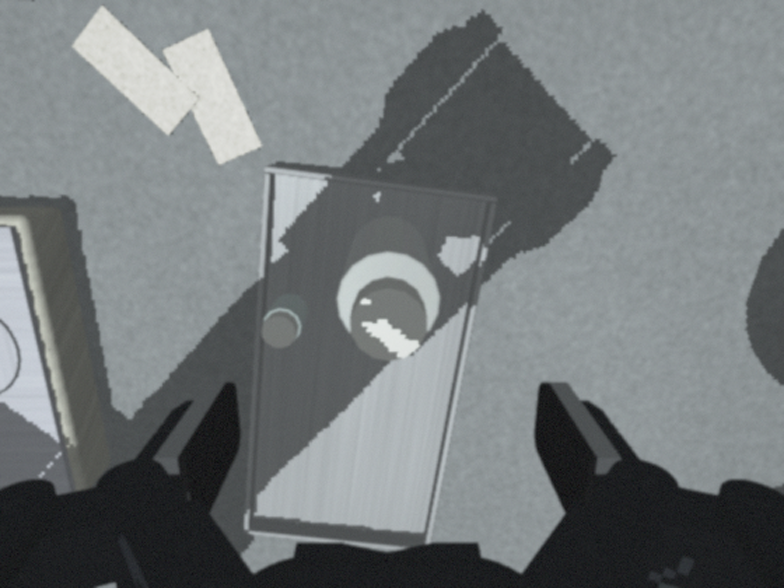

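View pics/t18.png

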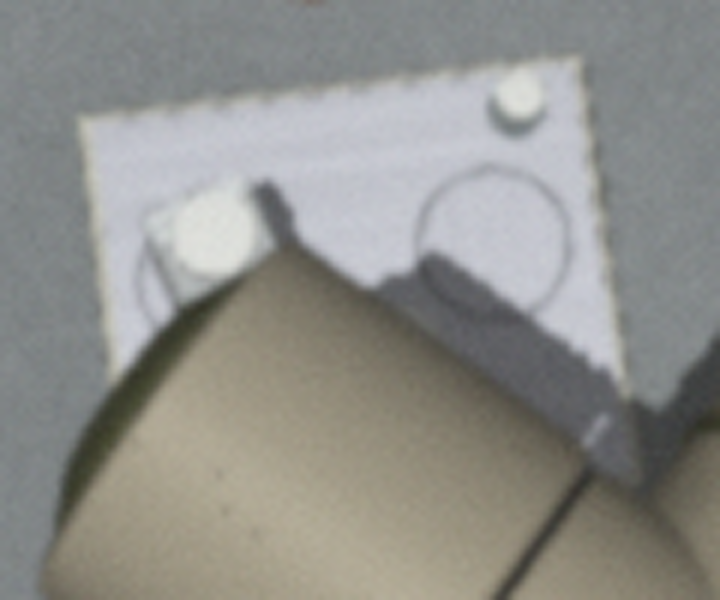

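Flask cap at (214,233) in the crop, versus (215,232) at the start: matched. Grasp the bottle.

>>> move_arm:
  series:
    - [[0.9, 1, 10], 0, 1]
    - [[0.9, 1, 40], 0, 1]
    - [[0.9, 1, 75], 0, 1]
    - [[0.9, 1, 102], 0, 1]
    - [[0.9, 1, 115], 0, 1]
    - [[0.9, 1, 118], 0, 1]
    - [[0.9, 1, 118], 0, 0.85]
    - [[0.9, 1, 118], 0, 0.7]
    - [[0.9, 1, 118], 0, 0.6]
    - [[0.9, 1, 118], 0, 0.5]

```text
time_s: 51.65
eef_pos: [620.6, -315.8, 138.9]
ee_rot: [0.0, 0.998, 0.058, 0.0]
force: [-1.2, 1.7, 5.0]
grip_width: 0.549
```

>>> move_arm:
  series:
    - [[0, 0, 0], 0, 0.4]
    - [[0, 0, 0], 0, 0.3]
    - [[0, 0, 0], 0, 0.3]
    - [[0, 0, 0], 0, 0.3]

```text
time_s: 52.15
eef_pos: [620.6, -315.7, 138.9]
ee_rot: [0.0, 0.998, 0.058, 0.0]
force: [-1.0, 2.4, 6.2]
grip_width: 0.553
```

Run:
```python
from h import *
go(542.7,-70.2,178.2,-83.4)
```

```text
TCP [ 620.6 -315.7  138.9] yang -83.37 grip 0.553 F [-1.   2.4  6.2] t 52.15 q6 0.82
shift [ -49.  -252.9  -39.4]
yaw 0.0
```

>>> move_arm:
  series:
    - [[0, 0, -5], 0, 0.3]
    - [[0, 0, -25], 0, 0.3]
    - [[0, 0, -60], 0, 0.3]
    - [[-1, -5, -90], 0, 0.3]
    - [[-5, -25, -100], 0, 0.3]
    - [[-12, -60, -100], 0, 0.3]
    - [[-20, -103, -100], 0, 0.3]
    - [[-29, -150, -100], 0, 0.3]
    - [[-38, -197, -100], 0, 0.3]
    - [[-45, -233, -100], 0, 0.3]

```text
time_s: 53.4
eef_pos: [548.3, -88.0, 239.4]
ee_rot: [0.0, 0.998, 0.058, 0.001]
force: [1.0, 0.3, -2.6]
grip_width: 0.555
```

>>> move_arm:
  series:
    - [[-3, -15, 0], 0, 0.3]
    - [[-3.6, -19.9, 4], 0, 0.3]
    - [[-3.6, -19.9, 18], 0, 0.3]
    - [[-3.6, -19.9, 36], 0, 0.3]
    - [[-3.6, -19.9, 48], 0, 0.3]
    - [[-3.6, -19.9, 51], 0, 0.3]
    - [[-3.6, -19.9, 51], 0, 0.3]
    - [[-3.6, -19.9, 51], 0, 0.3]

```text
time_s: 54.4
eef_pos: [543.2, -70.4, 187.6]
ee_rot: [0.0, 0.998, 0.058, 0.001]
force: [-0.6, 0.3, -1.8]
grip_width: 0.552
```

Run:
```python
from h import *
go(543.1,-70.2,179.9,-83.4)
```

```text
TCP [543.2 -70.4 187.6] yang -83.38 grip 0.552 F [-0.6  0.3 -1.8] t 54.4 q6 1.11
shift [-0.1 -0.2  7.7]
yaw 0.0
```

>>> move_arm:
  series:
    - [[0, -0.1, 3.5], 0, 0.3]
    - [[0, -0.1, 5.8], 0, 0.3]
    - [[0, -0.1, 6.6], 0, 0.3]
    - [[0, -0.1, 7.1], 0, 0.3]
    - [[0, -0.1, 7.5], 0, 0.3]
    - [[0, -0.1, 7.8], 0, 0.3]
    - [[0, -0.1, 7.8], 0, 0.3]

```text
time_s: 55.28
eef_pos: [543.1, -70.1, 179.8]
ee_rot: [0.0, 0.998, 0.058, 0.0]
force: [-1.4, 2.1, 4.5]
grip_width: 0.552
```

Contact; release, rise, then swing away to the start side so the top camera can see everything.

>>> move_arm:
  series:
    - [[0, 0, 0], 0, 0.58]
    - [[0, 0, 0], 0, 0.65]
    - [[0, 0, 0], 0, 0.8]
    - [[0, 0, 0], 0, 1]
    - [[0, 0, 0], 0, 1]
    - [[0, 0, -10], 0, 1]
    - [[0, 0, -35], 0, 1]
    - [[0, 0, -75], 0, 1]
    - [[0, 0, -120], 0, 1]
    - [[0, 0, -120], 0, 1]

```text
time_s: 56.52
eef_pos: [543.7, -70.4, 303.3]
ee_rot: [0.001, 0.998, 0.058, 0.003]
force: [0.5, -0.1, 0.0]
grip_width: 1.0
```

Run:
```python
from h import *
go(202,-484.5,304,-67.4)
```

```text
TCP [543.7 -70.4 303.3] yang -83.37 grip 1.0 F [ 0.5 -0.1  0. ] t 56.52 q6 1.11
shift [-387.2  371.9   -2. ]
yaw -16.0
```

>>> move_arm:
  series:
    - [[-25, 24, 0], -2, 1]
    - [[-60, 58, 0], -5, 1]
    - [[-100, 96, 0], -8, 1]
    - [[-142, 136, 0], -11, 1]
    - [[-184, 177, 0], -14, 1]
    - [[-226, 217, 0], -16, 1]
    - [[-268, 257, 0], -16, 1]
    - [[-310, 298, 0], -16, 1]
    - [[-350, 336, 0], -16, 1]
    - [[-387, 372, 0], -16, 1]

```text
time_s: 57.78
eef_pos: [199.9, -485.4, 298.8]
ee_rot: [-0.0, 0.981, 0.196, 0.0]
force: [1.4, -0.7, -0.1]
grip_width: 0.999
```

>>> move_arm:
  series:
    - [[0, 0, 0], 0, 1]
    - [[0, 0, 0], 0, 1]
    - [[0, 0, 0], 0, 1]

```text
time_s: 58.15
eef_pos: [202.2, -483.5, 299.3]
ee_rot: [-0.0, 0.98, 0.197, 0.0]
force: [0.5, -0.0, 0.1]
grip_width: 0.999
```

Run:
```python
from h import *
go(202,-484.5,304,-67.4)
p,d=ctrl.capture('top');np.save('pics/t20.npy',p);crop(p,235,150,355,250,6,'t20.png')
p0=cv2.imread('pics/top0.png')[:,:,::-1]
df=cv2.absdiff(p,np.ascontiguousarray(p0));crop(df,100,100,460,270,2,'t20d.png')
ps,ds=ctrl.capture('scene');crop(ps,60,100,460,360,2,'s20.png')
def tc(u,v,z): return ray('top',u,v,z)
for nm,z,zz,c,r in [('jar',132,150,(473,-17),60),('bot',167,180,(542,-70),50),('fl',153,168,(526,48),50),('pot',80,95,(563,298),40)]:
    for tag,dd in (('0',np.load('pics/top0_d.npy')),('1',d)):
        W=cloud('top',dd).reshape(-1,3); s=W[(W[:,2]>z)&(W[:,2]<zz)&(np.hypot(W[:,0]-c[0],W[:,1]-c[1])<r)]
        if len(s): print(nm,tag,len(s),np.median(s,0).round(1),((np.percentile(s,2,0)+np.percentile(s,98,0))/2).round(1))
```

```text
TCP [ 202.2 -483.5  299.3] yang -67.3 grip 0.999 F [ 0.5 -0.   0.1] t 58.15 q6 -0.22
shift [-0.5  0.8 -4.7]
yaw 0.1
jar 0 515 [472.6 -16.9 139.7] [477.7 -10.4 139.4]
jar 1 511 [472.1 -15.1 139.4] [477.2 -10.3 139.5]
bot 0 139 [540.4 -70.4 172.5] [540.4 -70.4 172.3]
bot 1 138 [541.3 -70.2 172.7] [540.9 -70.4 172.9]
fl 0 164 [523.4  48.2 160.3] [523.4  48.2 159.8]
fl 1 165 [523.7  48.2 160.3] [523.6  47.4 159.9]
pot 1 264 [561.9 297.3  86.1] [561.9 297.5  86.7]
```

View pics/t20.png

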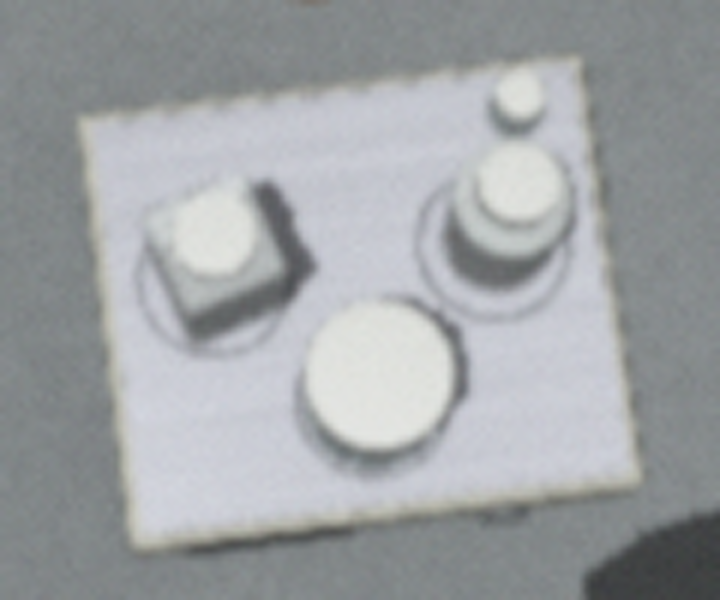

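View pics/t20d.png

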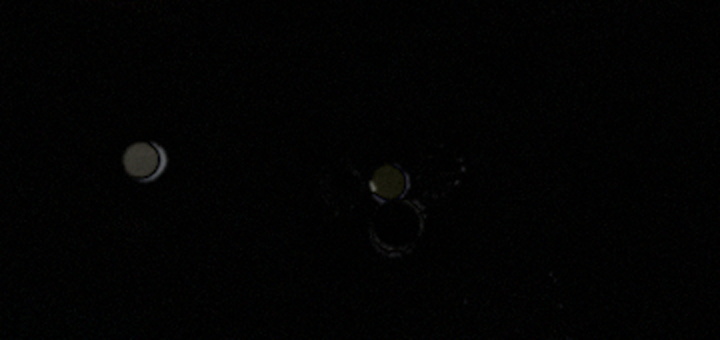

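View pics/s20.png

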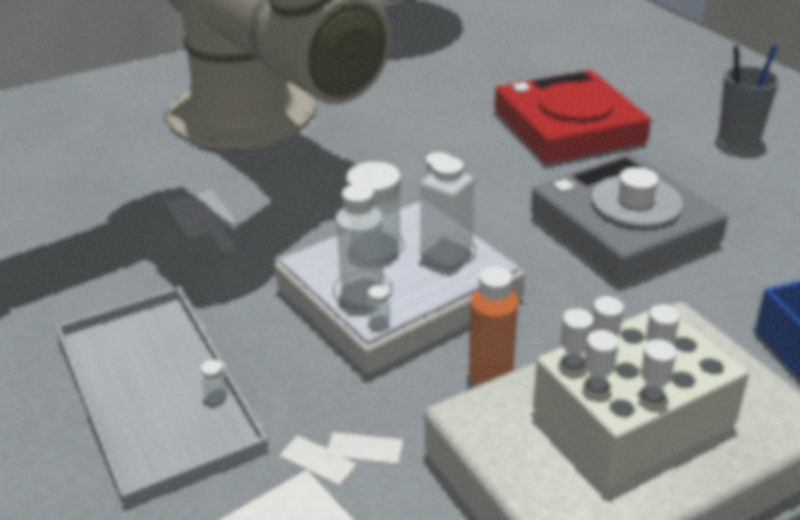

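```bash
python3 -c "
from rig import ctrl
print(ctrl.finish_job())"
```

```text
the job is handed in; nothing more can be done
None
```

The job is done and handed in at about 58 s. I moved the bottle, flask and jar into the tray, set the pot on the balance pan, then stood the jar, flask and bottle back on the warming plate.

**One mishap:** while I carried the flask away at low height, it slid the jar about 14 mm on the warming plate. The jar stayed upright and the pot did not move. I picked the jar up from its new place and later put it back at the position measured at the start.

**Final checks, top camera before and after:**
- **Bottle, flask and jar:** all three stand upright within about 1 mm of their starting places, except that one jar median differed by 1.8 mm while the image edges agreed to about 0.5 mm.
- **Pot:** it is upright and about 1.5 to 2.5 mm from the pan's centre. The wrist and top cameras differed by about 2 mm on where it sits.
- **Everything else:** the before/after difference image shows neither vial moved. The fingers are open and the arm is clear of everything.

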